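# Dock a row of spice tins and shut the gate

### The arm

A 6-joint arm with a two-finger parallel gripper is mounted at the origin on the work surface. World frame = base frame: x ahead of the robot, y to its left, z up, the work surface at z = 0. Lengths are in m, angles in rad, forces in N, time in s.
With the tool pointing down it reaches from about 0.325 to 0.9 m from the base axis. Payload 6.1 kg.
Tool frame: the origin (TCP) lies midway between the tips of the shut fingers; the grasp point (between the pads) lies 19 mm behind it; z points along the fingers, x is the direction in which the jaws open and shut, and the axes are right-handed (so a half turn about z gives the same grasp; the last joint's range is limited). The gripper opens to 87 mm and grips with 3 to 60 N. Pads are 19 mm wide; open, the fingers measure 117 mm over their backs; the gripper's body (75 mm by 190 mm) begins 51 mm behind the grasp point.
Start: joints at [-1.382, 0.22, 1.526, -0, 1.395, -0.126], TCP at [0.194, -0.594, 0.223] pointing down, gripper open.
Joint ranges: [-2.98, 2.98], [-0.91, 2.08], [0.09, 2.57], [-1.24, 4.39], [0.2, 2.65], [-2.68, 2.68]. Speed limits (rad/s): [2.57, 2.57, 3.01, 3.14, 3.14, 3.14].

### API

Orientations are given as a unit quaternion [w, x, y, z].
In Python, from workcell import readout, eyes, order, search_frame gives the robot as it stands. The module is installed in compiled form; this text tells all that it offers.
- The arm moves only by the tool send_rows, never from a script. Its argument "motion" is a list that holds one entry, the list of rows, each a list of 7 numbers: the finger opening in m, from 0 to 0.087, then the shift along the tool's x, y, z in m, then the turn, a rotation vector about the tool's x, y, z in rad. In form: [[[fingers, tx, ty, tz, rx, ry, rz], ...]]. A call has 1 to 12 rows; each row is the pose to reach, as a shift and turn from the pose measured when the call began, along the tool's axes at that moment; what a row does not reach only later rows make up. A row lasts 1/12 s, in which the tool goes at most 41.7 mm and 7.16 degrees, less where a joint would pass 70% of its speed; a pose out of reach is approached as far as the arm can. A call with a gripper value outside its range is refused whole. The fingers move at their own pace and stop on an object; "force" is the grip in N (left out, the last holds). Time passes only in rows, so rows that repeat a pose let the fingers close. It gives the time, the measured TCP pose, the force and the opening at its end, in the units of the state.
- readout.observe(): the state, without advancing time (a new reading comes with each control period).
- eyes.capture(name): name is "scene" or "top" or "wrist"; returns (picture, depth): 400x640x3 uint8, red, green, blue; 400x640 float32, m along the optical axis (not along the pixel's ray), 0 where there is no reading.
- eyes.camera_model(name): a dict with "mtx" (3x3 intrinsics, pixels), "k1" (the pictures are not rectified: a ray, as slopes to the right and down, at radius r is drawn at 1 + k1 r^2 times it, then the intrinsics apply), "rvec" (rotation vector, rad) and "tvec" (3), from world to camera coordinates, as OpenCV has them. Camera axes: x right, y down, z forward; pixel columns grow to the right and rows downward; lengths in m; the calibration is good to about 2 mm. A picture is of the moment at which its call begins: read the wrist's pose just before it. camera_model takes no time and is no camera call; for the wrist camera it gives the pose at the moment of the call.
- order.finish_job(): hands the job in, once; it reports no verdict.
Trained networks look in the newest picture that a camera, given by its name, has taken for a name from the list of things; names that differ only in an ending like _2 or _b are one class to them, and where a whole thing is asked for, a point or a joint stands for the part that bears it (a point fixed in the world has none). Each returns a list of dicts, best first, with "conf" (0 to 1); they miss things now and then, are a little off and sometimes report something else, mostly with a low value. They report only what shows in the picture. A call takes as long as a camera call. They do not tell look-alikes from the thing itself.
- search_frame(camera, target): "at" ([x, y, z] in m, in world coordinates, good to about 4 mm: the middle of the surface that is visible of it).
The state is a dict: "t": time; "joints": joint angles; "joint_velocities": joint speeds; "joint_torque": joint torques, N m; "position": TCP position; "eef_rot": TCP orientation; "ft_force": force on the tool from outside, world axes, zero at the start; "moment": the same for the moment, N m; "gripper_width": finger opening in m.
Only numpy, scipy, OpenCV 4.12 (cv2) and the standard library are available. Lean on these libraries where they do the work, as an engineer would, in place of code of your own. Each camera call takes 0.05 s, during which the arm holds its last target.

### The job

Slide the row of four spice tins into the bay as one block, pushing only on the last tin of the row so that the row neither buckles nor splays, and press it home until all four sit tight against the stop inside: about 10 newtons of press, at no time more than 25. Then swing the gate shut across the bay's mouth behind them. Do not lift the tins, and leave the jar, the shaker and the bowl beside them where they stand.

Things in the scene. Friction and masses are not known exactly. Their poses are not given: they have to be found in the camera images.
- bay: low bottomless metal bay screwed to the worktop. Origin: on the worktop, middle of its mouth; x points level into the bay (the way the tins go), y left seen that way, z up. Two side walls 24 mm tall, 62 mm apart inside, from x = 0 to 230 mm; outside, flared lead-in plates as tall widen to 86 mm at x = -54 mm. Tins slide on the worktop; all four take 3 to 9 N
- stop_near (a point): point on the bay's axis, 192 mm in from the mouth, 30 mm up; axes as the bay's. A white stop block 56 mm wide, 60 mm tall stands across the bay, clamped firmly at an unmeasured depth: its face is anywhere from this point to 18 mm deeper and must be found by feel
- tin_1: lidded metal spice tin, the first (nearest the bay) of four identical ones; 46 mm along the row (its x), 56 mm wide (its y), 71 mm tall plus a 3 mm grip tab on the lid, the metal part 62 mm tall and flat-sided; about 0.15 to 0.3 kg. Origin: centre of its underside; x points towards the bay, z up.
- tin_2: lidded metal spice tin, the second of four identical ones; 46 mm along the row (its x), 56 mm wide (its y), 71 mm tall plus a 3 mm grip tab on the lid, the metal part 62 mm tall and flat-sided; about 0.15 to 0.3 kg. Origin: centre of its underside; x points towards the bay, z up.
- tin_3: lidded metal spice tin, the third of four identical ones; 46 mm along the row (its x), 56 mm wide (its y), 71 mm tall plus a 3 mm grip tab on the lid, the metal part 62 mm tall and flat-sided; about 0.15 to 0.3 kg. Origin: centre of its underside; x points towards the bay, z up.
- tin_4: lidded metal spice tin, the last (farthest from the bay, the one to push) of four identical ones; 46 mm along the row (its x), 56 mm wide (its y), 71 mm tall plus a 3 mm grip tab on the lid, the metal part 62 mm tall and flat-sided; about 0.15 to 0.3 kg. Origin: centre of its underside; x points towards the bay, z up. A tin can catch at the mouth: easing off some mm and pushing again frees it
- gate (a joint): angle of the gate, rad: 0 = shut straight across the mouth (hard stop), growing as it swings out; starts open at 1.8 to 2.2, stays where left (1 N at its pin moves it). A flat bar 6 mm thick, 106 mm long from its hinge, from 30 to 42 mm above the worktop, so above the bay's walls. Shut, it points along the bay's +y; at angle a along (-sin a, cos a) in bay x, y
- gate_pivot (a point): point on the gate's upright hinge axis, 36 mm above the worktop, at bay x = -6 mm, y = -54 mm; axes as the bay's. The hinge post is 16 mm across and 52 mm tall
- gate_knob (a point): middle of the gate's upright black pin, 12 mm across, 100 mm from the hinge axis, standing from 42 to 66 mm above the worktop
- jar: small amber glass jar, 52 mm across, 75 mm tall, a bystander on the robot's side of the row; origin: centre of its underside
- shaker: steel shaker, 44 mm across, 88 mm tall, a bystander beside the bay, on the side away from the robot; origin: centre of its underside
- ramekin: white ceramic bowl, 72 mm across, 40 mm tall, a bystander beside the row, on the side away from the robot; origin: centre of its underside
There are look-alikes about, which are no part of the job. Leave any purple look-alike of the tin_4 alone.

How it is judged:
On the way, in this order (a step that is already met when the one before it is completed fails the run):
1. the closed-up row is inside the bay and pressed against the stop (more than 4 N on the stop) (contact force between tin_1 and bay above 4 N and x of tin_1 in the frame of bay above 0.163 m and x of tin_4 in the frame of bay above 0.023 m and distance between tin_1 and tin_2 below 0.049 m and distance between tin_2 and tin_3 below 0.049 m and distance between tin_3 and tin_4 below 0.049 m and angle between the x axis of each of tin_1, tin_2, tin_3, tin_4 and the x axis of bay, either way round below 0.1 rad), for 0.2 s.
2. the gate is swung shut (value of joint gate below 0.07 rad), for 0.2 s.
At the end, for the whole second after the job is handed in: All four tins stand upright (within 0.06 rad) and at rest in line inside the bay (within 0.1 rad and 6 mm of its axis), first tin's centre more than 163 mm in, last tin's centre more than 23 mm in, neighbours' centres less than 49 mm apart (gaps under 3 mm), and the gate is shut (under 0.08 rad) (x of tin_1 in the frame of bay above 0.163 m and x of tin_4 in the frame of bay above 0.023 m and distance between tin_1 and tin_2 below 0.049 m and distance between tin_2 and tin_3 below 0.049 m and distance between tin_3 and tin_4 below 0.049 m and angle between the x axis of each of tin_1, tin_2, tin_3, tin_4 and the x axis of bay, either way round below 0.1 rad and y of tin_1 in the frame of bay between -0.006 and 0.006 m and y of tin_2 in the frame of bay between -0.006 and 0.006 m and y of tin_3 in the frame of bay between -0.006 and 0.006 m and y of tin_4 in the frame of bay between -0.006 and 0.006 m and angle between each of tin_1, tin_2, tin_3, tin_4's own z axis and vertical below 0.06 rad and linear speed of each of tin_1, tin_2, tin_3, tin_4 below 0.01 m/s and value of joint gate below 0.08 rad); the robot touches nothing.
It fails at once if the last tin, the stop, the gate or the bay is pushed with more than 25 N (contact force between any of the fingers, tin_1 and bay above 25 N or contact force between the fingers and tin_4 above 25 N).
It fails at once if the robot pushes on one of the first three tins (more than 2 N) (contact force between any of the fingers, the arm and tin_1 above 2 N or contact force between any of the fingers, the arm and tin_2 above 2 N or contact force between any of the fingers, the arm and tin_3 above 2 N).
It fails at once if the row buckles: a tin turns more than 0.4 rad out of line or tips more than 0.3 rad (angle between the x axis of any of tin_1, tin_2, tin_3, tin_4 and the x axis of bay, either way round above 0.4 rad or angle between any of tin_1, tin_2, tin_3, tin_4's own z axis and vertical above 0.3 rad).
It fails at once if a tin is lifted more than 15 mm (height (world z) of any of tin_1, tin_2, tin_3, tin_4 above 0.015 m).
It fails at once if a bystander is moved more than 20 mm (distance of any of jar, shaker, ramekin from where it was at the start of the episode above 0.02 m).
It also fails if it takes over 72 s, if anything falls off the work surface, if the arm or the gripper's body presses on something with over 40 N, if the wrist force passes 120 N, or if a joint passes its speed limit or range.

## Working session

There is one attempt and no reset: what is moved stays moved. The work goes in short steps, Python scripts to look and compute and a tool call to move; the robot and the scene stay as the last step left them, time stands still between calls to the robot, and variables do not carry over. Pictures are saved under pics/ and viewed, and the job is handed in when it is done.

Besides the shell and the picture viewer there is one more tool, called after "Request:" as name([rows], argument=value, ...), one row to a line, values as JSON. send_rows: Moves the arm, as the interface text tells. Its arguments: {"type":"object","properties":{"motion":{"type":"array","items":{"type":"array","items":{"type":"array","items":{"type":"number"}}}},"force":{"type":"number"}},"required":["motion"]}

```bash
mkdir -p pics; cat > h.py <<'E'
import numpy as np, cv2
from workcell import readout, eyes, order, search_frame
def cam(n):
    m=eyes.camera_model(n); R=cv2.Rodrigues(np.array(m["rvec"],float))[0]
    return np.array(m["mtx"],float),m["k1"],R,np.array(m["tvec"],float).ravel()
def ray(c,u,v):
    K,k1,R,t=c
    d=np.array([k1,0,0,0],float)
    p=cv2.undistortPoints(np.array([[[u,v]]],float),K,d).ravel()
    return -R.T@t, R.T@np.array([p[0],p[1],1.])
def onz(c,u,v,z):
    o,d=ray(c,u,v); return o+d*(z-o[2])/d[2]
def proj(c,P):
    K,k1,R,t=c
    return cv2.projectPoints(np.atleast_2d(np.array(P,float)),cv2.Rodrigues(R)[0],t,K,np.array([k1,0,0,0],float))[0].reshape(-1,2)
def cloud(c,D):
    K,k1,R,t=c
    vv,uu=np.mgrid[0:D.shape[0],0:D.shape[1]]
    p=cv2.undistortPoints(np.stack([uu,vv],-1).reshape(-1,1,2).astype(float),K,np.array([k1,0,0,0],float)).reshape(-1,2)
    X=np.c_[p,np.ones(len(p))]*D.reshape(-1,1)
    return ((X-t)@R).reshape(*D.shape,3)
E
python3 - <<'E'
from h import *
s=readout.observe();print(s)
for n in("scene","top","wrist"):
    c=cam(n)
    p,d=eyes.capture(n); cv2.imwrite(f"pics/{n}0.png",p[:,:,::-1]); np.savez(f"{n}0.npz",p=p,d=d,K=c[0],k=c[1],R=c[2],t=c[3])
    print(n,-c[2].T@c[3],c[0][0,0],c[1])
    if n!="wrist":
        for q in("tin_1","bay","stop_near","gate","gate_knob","gate_pivot","jar","shaker","ramekin"):
            try: print(q,[(np.round(x["at"],3).tolist(),round(x["conf"],2)) for x in search_frame(n,q)])
            except Exception as e: print(q,e)
print(readout.observe()["t"])
E
```

```text
{'t': 0.0, 'joints': array([-1.38207946e+00,  2.21236657e-01,  1.52756801e+00,  5.07462834e-06,
        1.39469416e+00, -1.26107803e-01]), 'joint_velocities': array([-0.00066797, -0.00068415, -0.00022861,  0.00022653, -0.00184939,
        0.00123985]), 'joint_torque': array([ 9.65695108e-04, -4.94615829e+01, -3.87376463e+01,  6.98346645e-02,
        5.73781924e-02, -1.47104652e-04]), 'position': array([ 0.19341117, -0.59369061,  0.22145354]), 'eef_rot': array([-6.54332390e-04,  8.09211877e-01, -5.87516153e-01, -6.92989516e-04]), 'ft_force': array([-0.42469317,  0.80948281, -0.20462116]), 'moment': array([ 0.04086346, -0.00260714, -0.00195569]), 'gripper_width': 0.08716100710250983}
scene [0.93930781 0.20241127 0.67349555] 423.14119916087793 -0.0851826667674603
tin_1 [([0.452, -0.229, 0.053], 0.95), ([0.538, -0.124, 0.058], 0.94), ([0.517, -0.026, 0.065], 0.93), ([0.475, -0.324, 0.05], 0.86), ([0.559, -0.18, 0.058], 0.71), ([0.532, -0.072, 0.061], 0.57), ([0.364, -0.272, 0.057], 0.56)]
bay [([0.468, 0.164, 0.016], 0.88)]
stop_near [([0.47, 0.165, 0.02], 0.85)]
gate [([0.564, 0.012, 0.
[... 351 characters left out ...]
 0.072], 0.93), ([0.462, -0.339, 0.068], 0.92), ([0.498, -0.032, 0.067], 0.88), ([0.349, -0.272, 0.072], 0.86), ([0.52, -0.132, 0.071], 0.7), ([0.505, -0.079, 0.073], 0.69), ([0.439, -0.228, 0.068], 0.57)]
bay [([0.447, 0.183, 0.011], 0.81)]
stop_near [([0.444, 0.186, 0.012], 0.89)]
gate [([0.552, 0.011, 0.04], 0.72), ([0.441, 0.181, 0.016], 0.3)]
gate_knob [([0.558, 0.018, 0.042], 0.63)]
gate_pivot [([0.447, 0.184, 0.009], 0.93), ([0.538, -0.183, 0.072], 0.38)]
jar [([0.39, -0.074, 0.076], 0.95)]
shaker [([0.562, 0.167, 0.08], 0.56)]
ramekin [([0.657, -0.129, 0.02], 0.8), ([0.554, 0.014, 0.042], 0.68)]
wrist [ 0.26063948 -0.57303224  0.38549943] 286.18738402529965 -0.026905703518757696
1.05
```

View pics/top0.png

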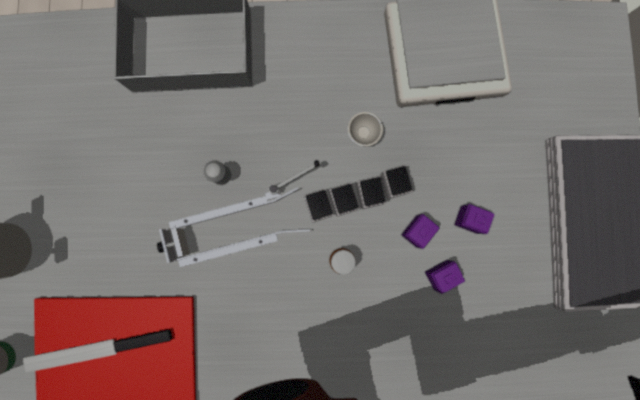

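View pics/scene0.png

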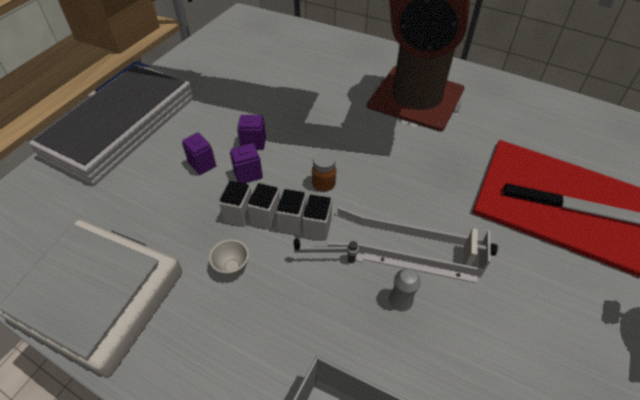

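View pics/wrist0.png

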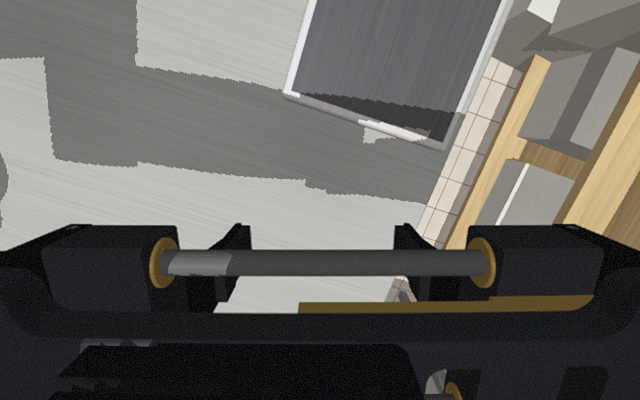

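```bash
python3 - <<'E'
import cv2
p=cv2.imread("pics/top0.png")
cv2.imwrite("pics/top0c.png",cv2.resize(p[120:280,140:440],None,fx=2.66,fy=2.66,interpolation=cv2.INTER_CUBIC))
p=cv2.imread("pics/scene0.png")
cv2.imwrite("pics/sc0c.png",cv2.resize(p[140:300,200:510],None,fx=2.58,fy=2.58,interpolation=cv2.INTER_CUBIC))
E
```

```text
(no output)
```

View pics/top0c.png

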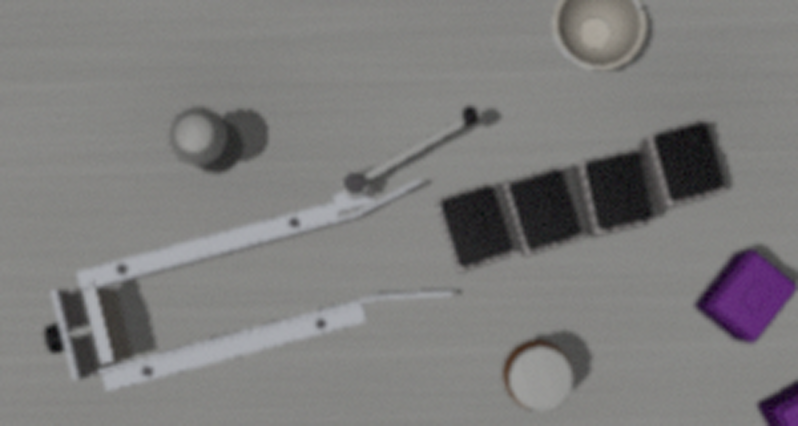

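View pics/sc0c.png

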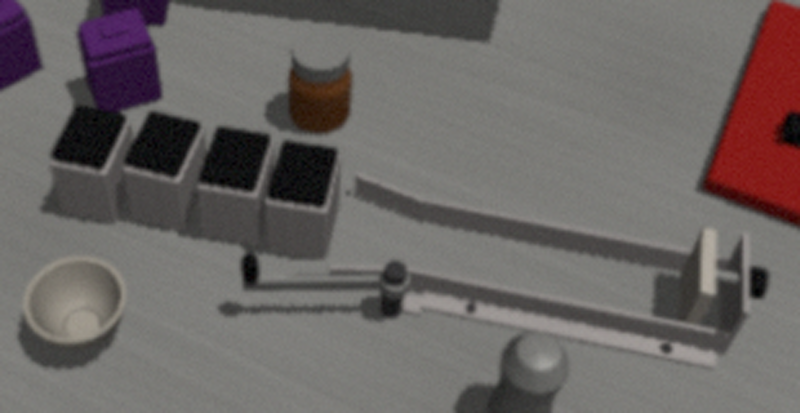

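```bash
cat > det.py <<'E'
from h import *
def tins(p,c,z=0.071,box=None):
    g=p.max(2).copy(); m=(g<38).astype(np.uint8)
    m=cv2.morphologyEx(m,cv2.MORPH_OPEN,np.ones((3,3)))
    n,l,st,ce=cv2.connectedComponentsWithStats(m)
    out=[]
    for i in range(1,n):
        if 150<st[i,4]<1500:
            u,v=ce[i]
            if box and not(box[0]<u<box[1] and box[2]<v<box[3]): continue
            cs=max(cv2.findContours((l==i).astype(np.uint8),cv2.RETR_EXTERNAL,cv2.CHAIN_APPROX_NONE)[0],key=len).reshape(-1,2)
            W=np.array([onz(c,a,b,z)[:2] for a,b in cs])
            r=cv2.minAreaRect((W*1000).astype(np.float32))
            out.append((ce[i].round(1).tolist(),np.round(onz(c,*ce[i],z),4).tolist(),np.round(r[0],1).tolist(),np.round(r[1],1).tolist(),round(r[2],1)))
    return out
E
python3 - <<'E'
from det import *
f=np.load("top0.npz");p=f["p"];d=f["d"];c=cam("top")
for t in tins(p,c,box=(290,430,150,230)): print(t)
X=cloud(c,d)
def reg(u0,u1,v0,v1,zl,zh):
    a=X[v0:v1,u0:u1].reshape(-1,3); return a[(a[:,2]>zl)&(a[:,2]<zh)]
# walls
m=(X[...,2]>0.017)&(X[...,2]<0.032); 
vis=p.copy(); vis[m]=[255,0,0]; m2=(X[...,2]>0.032)&(X[...,2]<0.046);vis[m2]=[0,255,0]; m3=(X[...,2]>0.046); vis[m3]=[0,0,255]
cv2.imwrite("pics/hz.png",cv2.resize(vis[120:280,140:440,::-1],None,fx=2.66,fy=2.66,interpolation=cv2.INTER_NEAREST))
E
```

```text
([398.7, 180.2], [0.5416, -0.1875, 0.071], [541.7, -187.7], [46.4, 38.1], 14.7)
([372.8, 190.3], [0.523, -0.1362, 0.071], [521.9, -135.6], [45.8, 38.3], 9.9)
([345.3, 197.1], [0.5111, -0.0825, 0.071], [509.0, -81.3], [45.9, 36.8], 16.7)
([321.5, 201.6], [0.5035, -0.0362, 0.071], [501.5, -35.2], [42.3, 26.9], 15.2)
```

View pics/hz.png

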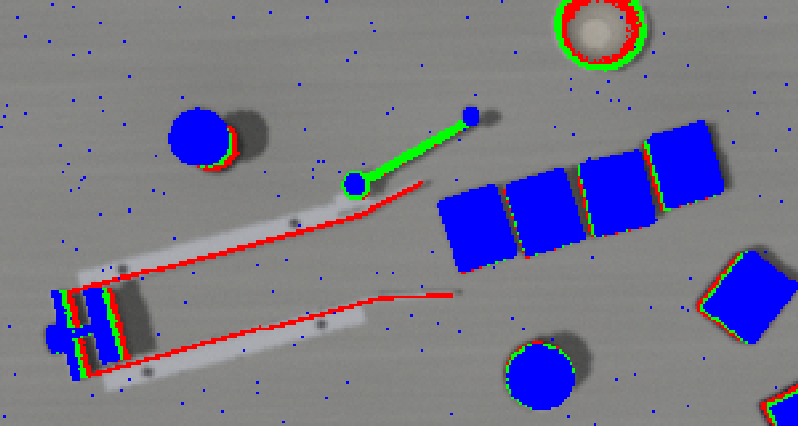

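```bash
cat > fit.py <<'E'
from h import *
def hmap(tag):
    f=np.load(tag+".npz");c=(f["K"],float(f["k"]),f["R"],f["t"]);return f["p"],cloud(c,f["d"]),c
def tinsd(X,lo=0.055,hi=0.085,box=(290,430,140,235)):
    m=((X[...,2]>lo)&(X[...,2]<hi)).astype(np.uint8); 
    mm=np.zeros_like(m); mm[box[2]:box[3],box[0]:box[1]]=m[box[2]:box[3],box[0]:box[1]]
    mm=cv2.morphologyEx(mm,cv2.MORPH_OPEN,np.ones((3,3)))
    n,l,st,ce=cv2.connectedComponentsWithStats(mm,connectivity=4)
    out=[]
    for i in range(1,n):
        if st[i,4]>250:
            P=X[l==i]; r=cv2.minAreaRect((P[:,:2]*1000).astype(np.float32))
            out.append((np.array(r[0]),r[1],r[2],np.median(P[:,2]),P.mean(0)))
    return out
def bayfit(X):
    m=(X[...,2]>0.015)&(X[...,2]<0.034)
    vv,uu=np.mgrid[0:400,0:640]
    # crop coords lines
    def seg(a,b):
        a=np.array(a)/2.66+[140,120];b=np.array(b)/2.66+[140,120]
        n=b-a;L=np.hypot(*n);n=n/L
        s=(uu-a[0])*n[0]+(vv-a[1])*n[1]; e=-(uu-a[0])*n[1]+(vv-a[1])*n[0]
        return X[m&(s>0)&(s<L)&(abs(e)<2.5)]
    A=seg((120,280),(355,217)); B=seg((145,362),(370,302))
    F=seg((364,214),(420,184)); G=seg((382,298),(450,296))
    return A,B,F,G
E
python3 - <<'E'
from fit import *
p,X,c=hmap("top0")
T=tinsd(X)
for t in T: print(np.round(t[0],1),np.round(t[1],1),round(t[2],1),round(t[3],4),np.round(t[4],4))
A,B,F,G=bayfit(X)
L=[]
for S in(A,B,F,G):
    a=cv2.fitLine((S[:,:2]).astype(np.float32),cv2.DIST_HUBER,0,1e-4,1e-4).ravel()
    a=a*np.sign(a[1]); 
    if False: pass
    d=a[:2]; q=np.abs(cv2.fitLine((S[:,:2]).astype(np.float32),cv2.DIST_HUBER,0,1e-4,1e-4).ravel()[2:])*np.sign(S[:,:2].mean(0))
    s=(S[:,:2]-S[:,:2].mean(0))@d
    print(len(S),"dir",d,"mean",S[:,:2].mean(0),"z",np.median(S[:,2]),"ends",S[:,:2].mean(0)+d*s.min(),S[:,:2].mean(0)+d*s.max())
    L.append((S[:,:2].mean(0),d))
d=L[0][1]+L[1][1]; d/=np.hypot(*d); n=np.array([-d[1],d[0]]) # bay y (left of d)
off=[ (l[0]@n) for l in L[:2]]; print("heading",np.arctan2(d[1],d[0]),"offs",off,"width",off[1]-off[0])
m=np.mean(off)
# gate & post
vv,uu=np.mgrid[0:400,0:640]
def pts(cr,zl,zh,r):
    u,v=np.array(cr)/2.66+[140,120]; k=(np.hypot(uu-u,vv-v)<r)&(X[...,2]>zl)&(X[...,2]<zh); return X[k]
P=pts((355,183),.044,.07,6); Kn=pts((471,116),.05,.08,5)
for nm,Q in(("post",P),("knob",Kn)): print(nm,len(Q),Q.mean(0),np.ptp(Q,0))
piv=(P[:,:2].min(0)+P[:,:2].max(0))/2; kn=(Kn[:,:2].min(0)+Kn[:,:2].max(0))/2
print("piv",piv,"kn",kn,"dist",np.hypot(*(piv-kn)),"post offset y",piv@n-m)
x0=piv@d+0.006  # mouth along d
O=d*x0+n*m; print("origin",O)
f=lambda w:np.array([(w-O)@d,(w-O)@n])*1000
for t in T: print("tin",f(t[0]/1000),f(t[4][:2]))
print("knob",f(kn),"piv",f(piv)); v=f(kn)-f(piv); print("angle",np.arctan2(-v[0],v[1]))
for S in(A,B,F,G): 
    q=np.array([f(w) for w in S[:,:2]]); print(q.min(0),q.max(0))
sb=X[(X[...,2]>.05)&(X[...,2]<.075)&(uu>165)&(uu<190)&(vv>225)&(vv<260)]
q=np.array([f(w) for w in sb[:,:2]]);print("stop",q.min(0),q.max(0))
for nm,at in(("jar",(.39,-.074)),("shaker",(.572,.168)),("ram",(.657,-.129))): print(nm,f(np.array(at)))
for at in((.439,-.228),(.462,-.339),(.349,-.272)): print("purple",f(np.array(at)))
np.savez("bay.npz",O=O,d=d,n=n)
E
```

```text
[ 541.1 -187.5] [55.9 44.7] 15.2 0.0702 [ 0.5397 -0.1858  0.0693]
[ 521.1 -135.9] [56.  46.6] 11.0 0.0703 [ 0.5204 -0.1346  0.0694]
[508.4 -81.1] [55.8 45.9] 15.8 0.0705 [ 0.5077 -0.0803  0.0695]
[497.6 -30.7] [56.1 45.8] 16.7 0.0704 [ 0.4969 -0.031   0.0695]
[ 455.6 -223.3] [43.5 39.2] 88.4 0.0703 [ 0.4509 -0.2263  0.0693]
164 dir [-0.23119731  0.9729069 ] mean [0.48868696 0.14998476] z 0.02356995898611959 ends [0.50976333 0.06129278] [0.46685188 0.24186946]
131 dir [-0.22659755  0.9739885 ] mean [0.42514028 0.13902949] z 0.023698209277619498 ends [0.44531789 0.05229973] [0.40541369 0.22382066]
43 dir [-0.44491625  0.8955722 ] mean [0.52364427 0.03341743] z 0.023132449684209563 ends [0.53428714 0.0119944 ] [0.51314192 0.05455761]
40 dir [-0.00247367  0.99999696] mean [0.44815783 0.01349782] z 0.023764606989163033 ends [ 0.44821598 -0.01000893] [0.4480908  0.04059721]
heading 1.8017418 offs [np.float64(-0.51004374698626), np.float64(-0.4456765701503713)] width 0.06436717683588866
post 61 [0.53246512 0.0585193  0.05057239] [0.02003442 0.01733614 0.01158941]
knob 38 [ 0.57997287 -0.028
[... 404 characters left out ...]
74323   0.46908161] [-84.55401003   1.28755346]
tin [-262.33911683   85.45056749] [-264.20569693   90.73690726]
knob [-101.11823501  -80.72712513] piv [ -5.99999715 -53.73656294]
angle 1.8472864233082664
[  2.30988195 -34.63096567] [187.91201533 -29.9900074 ]
[ 8.29821669 30.02675203] [184.4012257   34.21463772]
[-51.05102029 -46.04313743] [ -5.31726744 -32.89910735]
[-53.26324595  31.99311604] [-3.36157244 44.73253425]
stop [197.58560113 -27.85804049] [233.148905    28.48172043]
jar [-101.98261123  115.15297351]
shaker [  91.93294344 -117.40833466]
ram [-216.63816736 -132.16889575]
purple [-263.10998137  102.70420457]
purple [-376.42763369  105.72252988]
purple [-285.34097425  200.38625736]
```

```bash
cat > mv.py <<'E'
from h import *
from scipy.spatial.transform import Rotation as Ro
b=np.load("bay.npz");O,d,n=b["O"],b["d"],b["n"]
def st():
    s=readout.observe(); q=s["eef_rot"]; return s,Ro.from_quat([q[1],q[2],q[3],q[0]])
def tgt(x,y,z,phi=0,tilt=0):
    """mm in bay; phi: push dir (tool -y) relative to bay x, deg; tilt: tips lead, deg"""
    w=O+d*x/1000+n*y/1000
    D=Ro.from_euler('z',phi,degrees=True).apply([d[0],d[1],0])
    N=np.array([-D[1],D[0],0]); t=np.radians(tilt)
    zt=np.array([0,0,-1])*np.cos(t)+D*np.sin(t); xt=-N; yt=np.cross(zt,xt)
    return np.array([w[0],w[1],z/1000]),Ro.from_matrix(np.c_[xt,yt,zt])
def row(*a,**k):
    s,R=st(); P,T=tgt(*a,**k)
    sh=R.inv().apply(P-s["position"]); rv=(R.inv()*T).as_rotvec()
    return np.round(sh,4).tolist(),np.round(rv,3).tolist()
def where():
    s,R=st(); p=s["position"]; w=p[:2]-O
    z=R.apply([0,0,1]); y=R.apply([0,-1,0])
    f=s["ft_force"]
    print("t %.2f bay x %.1f y %.1f z %.1f phi %.1f tilt %.1f | F d %.2f n %.2f z %.2f | w %.3f"%(s["t"],w@d*1000,w@n*1000,p[2]*1000,np.degrees(np.arctan2(y[:2]@n,y[:2]@d)),np.degrees(np.arcsin(z[:2]@(y[:2]/np.hypot(*y[:2])))),f[:2]@d,f[:2]@n,f[2],s["gripper_width"]),np.round(s["joints"],2))
E
python3 -c "
from mv import *
where(); print(row(-300,-6,200,0,0)); print(row(-300,-6,200,0,4))"
```

```text
t 1.05 bay x -563.5 y 425.5 z 222.5 phi -85.2 tilt -0.0 | F d -0.21 n 0.61 z -0.10 | w 0.087 [-1.38  0.22  1.53 -0.    1.39 -0.13]
([-0.2264, -0.4521, 0.0225], [0.0, 0.0, -1.487])
([-0.2264, -0.4521, 0.0225], [0.056, -0.052, -1.486])
```

Request:
send_rows([
  [[0.02,-0.2264,-0.4521,0.02,0,0,-1.487],[0.02,-0.2264,-0.4521,0.02,0,0,-1.487],[0.02,-0.2264,-0.4521,0.02,0,0,-1.487],[0.02,-0.2264,-0.4521,0.02,0,0,-1.487],[0.02,-0.2264,-0.4521,0.02,0,0,-1.487],[0.02,-0.2264,-0.4521,0.02,0,0,-1.487],[0.02,-0.2264,-0.4521,0.02,0,0,-1.487],[0.02,-0.2264,-0.4521,0.02,0,0,-1.487],[0.02,-0.2264,-0.4521,0.02,0,0,-1.487],[0.02,-0.2264,-0.4521,0.02,0,0,-1.487],[0.02,-0.2264,-0.4521,0.02,0,0,-1.487],[0.02,-0.2264,-0.4521,0.02,0,0,-1.487]],
])

```text
t: 2.05
position: [0.5503, -0.2415, 0.2029]
eef_rot: [0.0, 0.993, 0.118, 0.0]
ft_force: [1.4, -0.8, 0.4]
gripper_width: 0.0221
```

```bash
python3 -c "
from mv import *
where(); print(row(-305,-6,150,0,4)); print(row(-305,-6,30,0,4))
c=cam('wrist');p,D=eyes.capture('wrist'); cv2.imwrite('pics/w1.png',p[:,:,::-1]); np.savez('w1.npz',p=p,d=D,K=c[0],k=c[1],R=c[2],t=c[3])
X=cloud(c,D); m=(X[...,2]>.064)&(X[...,2]<.08)
l,lab,s,ce=cv2.connectedComponentsWithStats(cv2.morphologyEx(m.astype(np.uint8),cv2.MORPH_OPEN,np.ones((3,3))))
for i in range(1,l):
  if s[i,4]>300:
    Q=X[lab==i];r=cv2.minAreaRect((Q[:,:2]*1000).astype(np.float32)); w=np.array(r[0])/1000-O
    print(ce[i].round(),s[i,4],np.round([w@d*1000,w@n*1000],1),np.round(r[1],1),round(r[2],1),np.median(Q[:,2]))
"
```

```text
t 2.05 bay x -301.7 y -2.5 z 202.9 phi 0.4 tilt -0.0 | F d -1.07 n -1.14 z 0.40 | w 0.022 [-0.54  0.18  1.61 -0.    1.35 -0.78]
([0.0034, 0.0033, 0.0529], [0.07, -0.0, 0.006])
([0.0034, 0.0032, 0.1729], [0.07, -0.0, 0.006])
[319.  20.] 2257 [-142.     1.1] [51.8 34. ] 14.2 0.07174553221772943
[319.  78.] 2394 [-193.3    1.3] [51.2 41.8] 10.8 0.07174055158572247
[326. 136.] 2081 [-248.8   -6.3] [51.1 41.1] 13.6 0.07175731987116053
[222. 156.] 2072 [-269.9  101.3] [42.3 52.8] 49.4 0.07172203612265361
[132. 180.] 1916 [-294.7  200.8] [42.7 51.7] 26.1 0.07171886911234308
[534. 228.] 3687 [-358.4 -270.8] [190.2  50.2] 5.3 0.06694984577762526
[508. 292.] 1826 [-433.4 -227.4] [68.6 50.7] 13.5 0.06713666217718728
```

View pics/w1.png

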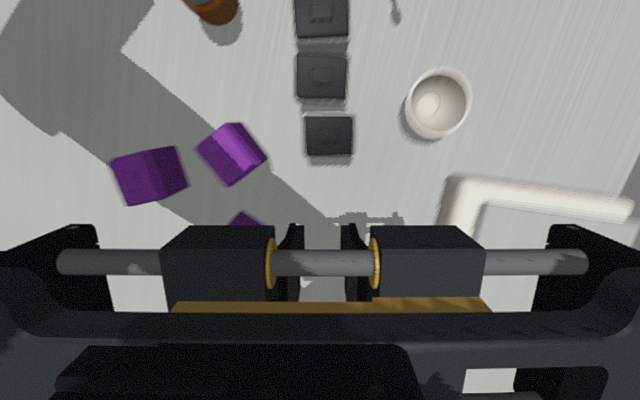

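Request:
send_rows([
  [[0.02,0.0034,0.0033,0.0529,0.07,0,0.006],[0.02,0.0034,0.0033,0.0529,0.07,0,0.006],[0.02,0.0034,0.0032,0.09,0.07,0,0.006],[0.02,0.0034,0.0032,0.12,0.07,0,0.006],[0.02,0.0034,0.0032,0.15,0.07,0,0.006],[0.02,0.0034,0.0032,0.1729,0.07,0,0.006],[0.02,0.0034,0.0032,0.1729,0.07,0,0.006],[0.02,0.0034,0.0032,0.1729,0.07,0,0.006]],
])

```text
t: 2.77
position: [0.5579, -0.2368, 0.0287]
eef_rot: [-0.037, 0.992, 0.12, -0.004]
ft_force: [-0.0, -0.1, -0.0]
gripper_width: 0.0207
```

```bash
python3 -c "
from mv import *
where(); print(row(-285,-6,30,0,4));print(row(-265,-6,30,0,4))
"
```

```text
t 2.77 bay x -298.9 y -11.0 z 28.7 phi 0.6 tilt 4.3 | F d -0.05 n 0.02 z -0.04 | w 0.021 [-0.56  0.42  1.67  0.06  1.11 -0.83]
([-0.0048, -0.014, -0.0003], [-0.005, -0.001, 0.01])
([-0.0046, -0.034, 0.0012], [-0.005, -0.001, 0.01])
```

Request:
send_rows([
  [[0.02,-0.0048,-0.007,0,-0.005,0,0.01],[0.02,-0.0048,-0.014,0,-0.005,0,0.01],[0.02,-0.0048,-0.014,0,-0.005,0,0.01],[0.02,-0.0048,-0.014,0,-0.005,0,0.01]],
])

```text
t: 3.1
position: [0.551, -0.2249, 0.0318]
eef_rot: [-0.034, 0.993, 0.115, -0.002]
ft_force: [-0.4, -0.1, 0.3]
gripper_width: 0.02
```

```bash
python3 -c "
from mv import *
where(); print(readout.observe()['joint_velocities']); print(row(-270,-6,30,0,4))
p,D=eyes.capture('top');where(); p,D=eyes.capture('top');where()
cv2.imwrite('pics/t2.png',cv2.resize(p[120:280,240:540,::-1],None,fx=2.66,fy=2.66)); 
"
```

```text
t 3.10 bay x -285.7 y -7.1 z 31.8 phi 0.0 tilt 3.9 | F d -0.00 n 0.42 z 0.27 | w 0.020 [-0.55  0.38  1.71  0.06  1.09 -0.81]
[-0.00685267  0.01531165 -0.00672996 -0.00317172 -0.00586454 -0.00104133]
([-0.0011, -0.0155, 0.0028], [0.002, -0.003, 0.001])
t 3.15 bay x -285.8 y -7.0 z 31.5 phi 0.0 tilt 3.9 | F d 0.63 n 0.12 z -0.04 | w 0.020 [-0.55  0.39  1.71  0.06  1.09 -0.81]
t 3.20 bay x -285.8 y -6.8 z 31.1 phi 0.0 tilt 3.9 | F d 0.26 n 0.26 z -0.52 | w 0.020 [-0.55  0.39  1.71  0.06  1.09 -0.81]
```

View pics/t2.png

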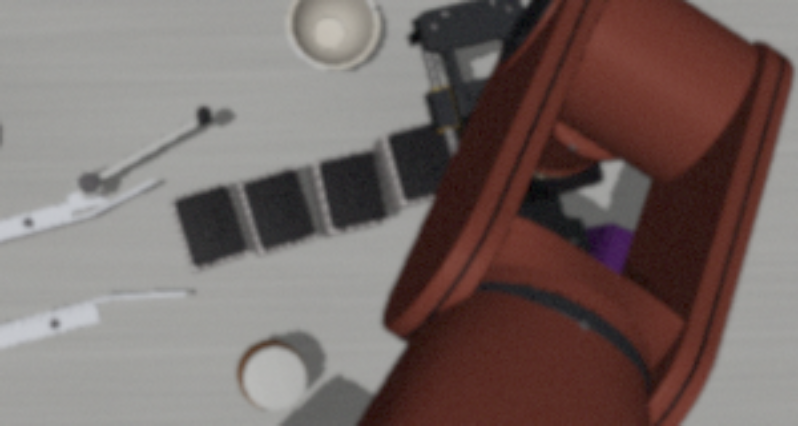

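Request:
send_rows([
  [[0.02,0,-0.001,0.001,0,0,0],[0.02,0,-0.002,0.001,0,0,0],[0.02,0,-0.003,0.001,0,0,0],[0.02,0,-0.004,0.001,0,0,0],[0.02,0,-0.005,0.001,0,0,0],[0.02,0,-0.006,0.0015,0,0,0],[0.02,0,-0.0075,0.0015,0,0,0],[0.02,0,-0.009,0.0015,0,0,0],[0.02,0,-0.0105,0.0015,0,0,0],[0.02,0,-0.012,0.002,0,0,0]],
])

```text
t: 4.03
position: [0.5483, -0.2134, 0.0302]
eef_rot: [-0.034, 0.993, 0.115, -0.002]
ft_force: [0.9, -3.6, 3.7]
gripper_width: 0.02
```

```bash
python3 -c "
from mv import *
where(); print(row(-250,-5.5,30,0,4));where()
"
```

```text
t 4.03 bay x -273.9 y -7.0 z 30.2 phi 0.0 tilt 3.9 | F d -3.72 n -0.05 z 3.69 | w 0.020 [-0.53  0.37  1.73  0.06  1.09 -0.79]
([-0.0015, -0.0238, 0.0018], [0.003, -0.003, 0.0])
t 4.03 bay x -273.9 y -7.0 z 30.2 phi 0.0 tilt 3.9 | F d -3.72 n -0.05 z 3.69 | w 0.020 [-0.53  0.37  1.73  0.06  1.09 -0.79]
```

Request:
send_rows([
  [[0.02,0,-0.002,0.0001,0,0,0],[0.02,0,-0.004,0.0003,0,0,0],[0.02,-0.0002,-0.006,0.0004,0,0,0],[0.02,-0.0002,-0.008,0.0005,0,0,0],[0.02,-0.0003,-0.01,0.0007,0,0,0],[0.02,-0.0004,-0.012,0.0008,0,0,0]],
])

```text
t: 4.53
position: [0.5453, -0.2019, 0.0304]
eef_rot: [-0.033, 0.993, 0.115, -0.002]
ft_force: [1.8, -4.4, 0.2]
gripper_width: 0.0198
```

```bash
cat > look.py <<'E'
import sys
from fit import *
from mv import *
where()
c=cam('top');p,D=eyes.capture('top');X=cloud(c,D)
cv2.imwrite(f'pics/{sys.argv[1]}.png',cv2.resize(p[110:280,140:440,::-1],None,fx=2.66,fy=2.66))
for t in tinsd(X,lo=0.055,box=(190,420,140,255)):
    w=t[0]/1000-O; print("x %.1f y %.1f"%(w@d*1000,w@n*1000),np.round(t[1],1),"yaw",round(t[2]-13.2,1),round(t[3],4))
E
python3 look.py t3
```

```text
t 4.53 bay x -262.0 y -6.8 z 30.4 phi 0.0 tilt 3.8 | F d -4.73 n -0.79 z 0.17 | w 0.020 [-0.52  0.36  1.75  0.06  1.08 -0.78]
x -177.5 y 1.0 [ 63.3 132.2] yaw 4.8 0.0703
x -84.5 y 0.5 [56.1 45.9] yaw 3.7 0.0704
```

View pics/t3.png

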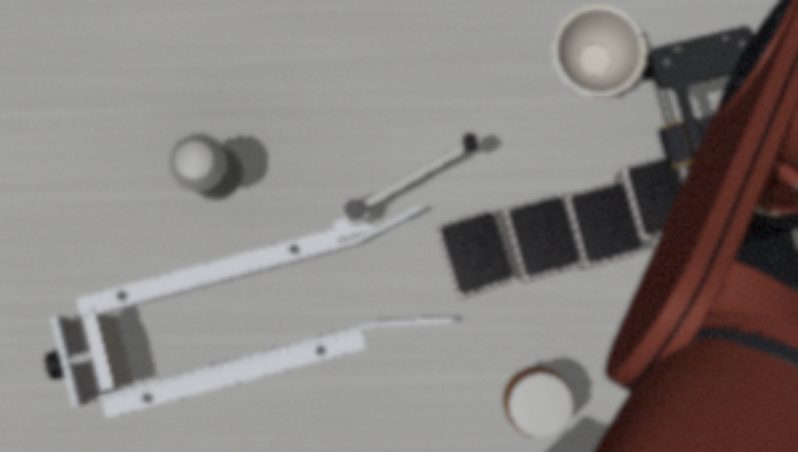

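Request:
send_rows([
  [[0.02,0,-0.002,0.0001,0,0,0],[0.02,0,-0.004,0.0003,0,0,0],[0.02,-0.0002,-0.006,0.0004,0,0,0],[0.02,-0.0003,-0.008,0.0005,0,0,0],[0.02,-0.0005,-0.0105,0.0007,0,0,0],[0.02,-0.0006,-0.013,0.0009,0,0,0],[0.02,-0.0008,-0.0155,0.001,0,0,0],[0.02,-0.0009,-0.018,0.0012,0,0,0],[0.02,-0.001,-0.02,0.0013,0,0,0],[0.02,-0.001,-0.022,0.0015,0,0,0],[0.02,-0.0012,-0.024,0.0016,0,0,0],[0.02,-0.0012,-0.026,0.0017,0,0,0]],
])

```text
t: 5.58
position: [0.5381, -0.1767, 0.0304]
eef_rot: [-0.033, 0.993, 0.115, -0.002]
ft_force: [2.4, -4.8, -0.6]
gripper_width: 0.02
```

```bash
cat > wl.py <<'E'
import sys
from fit import *
from mv import *
where()
c=cam('wrist');p,D=eyes.capture('wrist');X=cloud(c,D)
cv2.imwrite(f'pics/{sys.argv[1]}.png',p[:,:,::-1])
B=(X[...,:2]-O)@np.c_[d,n]*1000
z=X[...,2]
for lo,hi in((.06,.085),):
    m=(z>lo)&(z<hi)&(abs(B[...,1])<45)
    l,lab,s,ce=cv2.connectedComponentsWithStats(cv2.morphologyEx(m.astype(np.uint8),cv2.MORPH_OPEN,np.ones((3,3))),connectivity=4)
    for i in range(1,l):
        if s[i,4]>200:
            r=cv2.minAreaRect(B[lab==i].astype(np.float32)); print(ce[i].round(),np.round(r[0],1),np.round(r[1],1),round(r[2],1),round(float(np.median(z[lab==i])),4))
E
python3 wl.py w4
```

```text
t 5.58 bay x -235.9 y -5.5 z 30.4 phi 0.0 tilt 3.8 | F d -5.25 n -1.19 z -0.64 | w 0.020 [-0.49  0.32  1.79  0.06  1.07 -0.75]
[310. 116.] [-174.2   -0. ] [111.   62.6] 5.3 0.0717
[295. 289.] [-242.6    7.1] [ 5.1 13.5] 89.4 0.0801
[349. 288.] [-242.1  -17.3] [ 5.  15.3] 89.9 0.0802
```

View pics/w4.png

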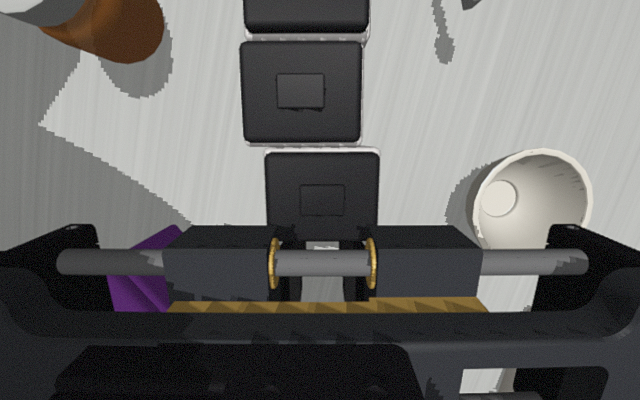

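Request:
send_rows([
  [[0.02,0,-0.0025,0.0002,0,0,0],[0.02,0,-0.005,0.0003,0,0,0],[0.02,-0.0002,-0.0075,0.0005,0,0,0],[0.02,-0.0003,-0.01,0.0007,0,0,0],[0.02,-0.0005,-0.0125,0.0008,0,0,0],[0.02,-0.0006,-0.015,0.001,0,0,0],[0.02,-0.0008,-0.0175,0.0012,0,0,0],[0.02,-0.0009,-0.02,0.0013,0,0,0],[0.02,-0.001,-0.0225,0.0015,0,0,0],[0.02,-0.0011,-0.025,0.0017,0,0,0],[0.02,-0.0012,-0.0275,0.0018,0,0,0],[0.02,-0.0013,-0.03,0.002,0,0,0]],
])

```text
t: 6.63
position: [0.5299, -0.1476, 0.0304]
eef_rot: [-0.033, 0.993, 0.115, -0.002]
ft_force: [2.7, -5.9, -0.1]
gripper_width: 0.0199
```

```bash
python3 wl.py w5; python3 look.py t5
```

```text
t 6.63 bay x -205.7 y -4.2 z 30.4 phi 0.0 tilt 3.8 | F d -6.36 n -1.32 z -0.13 | w 0.020 [-0.45  0.29  1.84  0.06  1.05 -0.71]
[310. 116.] [-143.8    1.3] [111.   62.6] 5.5 0.0716
[295. 289.] [-211.6    8.4] [15.2  5. ] 0.0 0.0801
[349. 289.] [-212.5  -16. ] [ 4.9 13. ] 89.7 0.0802
t 6.68 bay x -205.2 y -4.2 z 30.3 phi 0.0 tilt 3.8 | F d -5.14 n -1.43 z 0.67 | w 0.020 [-0.45  0.29  1.84  0.06  1.05 -0.71]
x -93.5 y 2.8 [ 63.7 167.5] yaw 2.0 0.0704
```

View pics/t5.png

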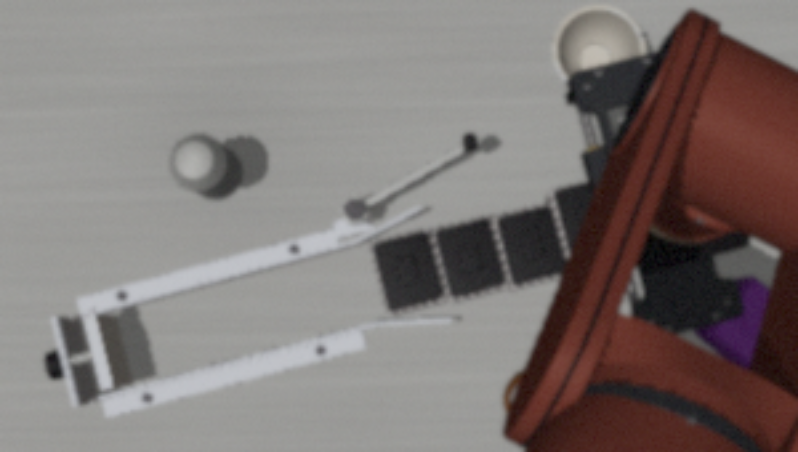

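Request:
send_rows([
  [[0.02,0,-0.0015,0.0001,0,0,0],[0.02,0,-0.003,0.0002,0,0,0],[0.02,-0.0002,-0.0045,0.0003,0,0,0],[0.02,-0.0003,-0.006,0.0004,0,0,0],[0.02,-0.0004,-0.0075,0.0005,0,0,0],[0.02,-0.0005,-0.009,0.0006,0,0,0]],
])

```text
t: 7.23
position: [0.5273, -0.1389, 0.0304]
eef_rot: [-0.033, 0.993, 0.115, -0.002]
ft_force: [1.1, -5.9, -0.4]
gripper_width: 0.02
```

Request:
send_rows([
  [[0.02,0,-0.0015,0.0001,0,0,0],[0.02,0,-0.003,0.0002,0,0,0],[0.02,-0.0002,-0.0045,0.0003,0,0,0],[0.02,-0.0003,-0.006,0.0004,0,0,0],[0.02,-0.0004,-0.0075,0.0005,0,0,0],[0.02,-0.0005,-0.009,0.0006,0,0,0]],
])

```text
t: 7.73
position: [0.5249, -0.1306, 0.0304]
eef_rot: [-0.032, 0.993, 0.115, -0.002]
ft_force: [0.8, -4.6, -1.3]
gripper_width: 0.02
```

Request:
send_rows([
  [[0.02,0,-0.0015,0.0001,0,0,0],[0.02,0,-0.003,0.0002,0,0,0],[0.02,-0.0002,-0.0045,0.0003,0,0,0],[0.02,-0.0003,-0.006,0.0004,0,0,0],[0.02,-0.0004,-0.0075,0.0005,0,0,0],[0.02,-0.0005,-0.009,0.0006,0,0,0]],
])

```text
t: 8.23
position: [0.5224, -0.1223, 0.0304]
eef_rot: [-0.032, 0.993, 0.115, -0.002]
ft_force: [1.3, -6.4, -1.0]
gripper_width: 0.0201
```

```bash
python3 look.py t6
```

```text
t 8.23 bay x -179.3 y -2.7 z 30.4 phi 0.0 tilt 3.7 | F d -6.53 n 0.25 z -1.04 | w 0.020 [-0.41  0.26  1.88  0.06  1.04 -0.68]
x -64.6 y 4.2 [ 63.7 161.4] yaw 1.8 0.0703
```

View pics/t6.png

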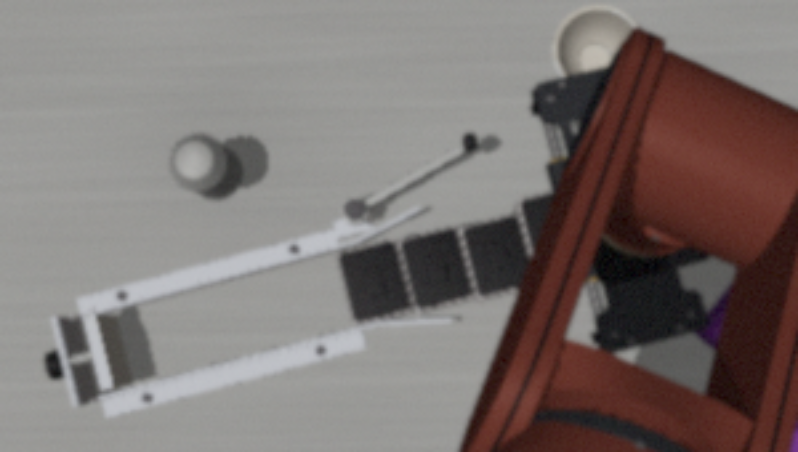

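Request:
send_rows([
  [[0.02,0,-0.0015,0.0001,0,0,0],[0.02,0,-0.003,0.0002,0,0,0],[0.02,-0.0001,-0.0045,0.0003,0,0,0],[0.02,-0.0002,-0.006,0.0004,0,0,0],[0.02,-0.0003,-0.0075,0.0005,0,0,0],[0.02,-0.0004,-0.009,0.0006,0,0,0],[0.02,-0.0005,-0.0105,0.0007,0,0,0],[0.02,-0.0005,-0.012,0.0008,0,0,0]],
])

```text
t: 8.95
position: [0.5193, -0.1108, 0.0304]
eef_rot: [-0.032, 0.993, 0.115, -0.002]
ft_force: [1.7, -6.2, 0.1]
gripper_width: 0.0201
```

Request:
send_rows([
  [[0.02,0,-0.0015,0.0001,0,0,0],[0.02,0,-0.003,0.0002,0,0,0],[0.02,-0.0001,-0.0045,0.0003,0,0,0],[0.02,-0.0002,-0.006,0.0004,0,0,0],[0.02,-0.0003,-0.0075,0.0005,0,0,0],[0.02,-0.0004,-0.009,0.0006,0,0,0],[0.02,-0.0005,-0.0105,0.0007,0,0,0],[0.02,-0.0005,-0.012,0.0008,0,0,0]],
])

```text
t: 9.62
position: [0.5165, -0.0999, 0.0305]
eef_rot: [-0.031, 0.993, 0.115, -0.001]
ft_force: [2.3, -5.8, -2.4]
gripper_width: 0.0201
```

```bash
python3 look.py t7
```

```text
t 9.62 bay x -156.1 y -2.0 z 30.5 phi 0.0 tilt 3.6 | F d -6.18 n -0.93 z -2.37 | w 0.020 [-0.38  0.23  1.91  0.06  1.03 -0.64]
x -39.5 y 4.0 [ 63.3 158.4] yaw 1.2 0.0705
```

View pics/t7.png

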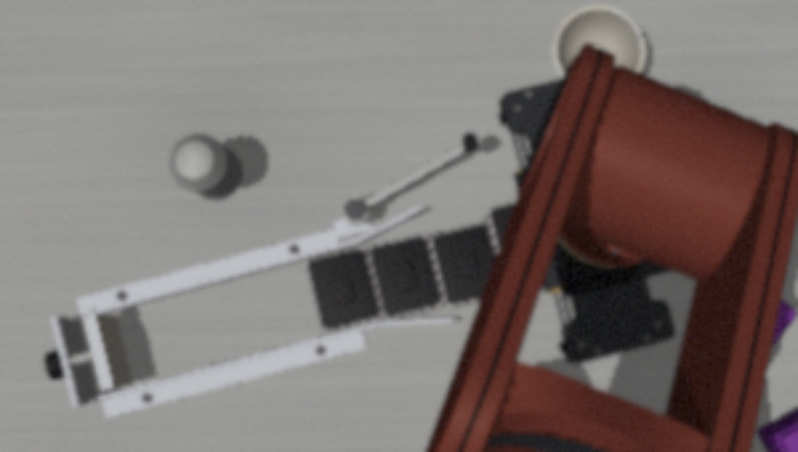

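Request:
send_rows([
  [[0.02,0,-0.0015,0.0001,0,0,0],[0.02,0,-0.003,0.0002,0,0,0],[0.02,-0.0001,-0.005,0.0003,0,0,0],[0.02,-0.0002,-0.007,0.0004,0,0,0],[0.02,-0.0003,-0.009,0.0005,0,0,0],[0.02,-0.0004,-0.011,0.0007,0,0,0],[0.02,-0.0005,-0.013,0.0008,0,0,0],[0.02,-0.0005,-0.015,0.0009,0,0,0],[0.02,-0.0006,-0.017,0.001,0,0,0],[0.02,-0.0007,-0.019,0.0011,0,0,0],[0.02,-0.0007,-0.021,0.0013,0,0,0]],
])

```text
t: 10.58
position: [0.5111, -0.0796, 0.0304]
eef_rot: [-0.031, 0.993, 0.115, -0.001]
ft_force: [3.2, -5.7, -1.1]
gripper_width: 0.0203
```

```bash
python3 wl.py w8
```

```text
t 10.58 bay x -135.1 y -1.5 z 30.4 phi -0.0 tilt 3.6 | F d -6.32 n -1.78 z -1.11 | w 0.020 [-0.34  0.21  1.93  0.06  1.03 -0.61]
[314. 116.] [-74.3   2.5] [111.3  63. ] 3.9 0.0716
[295. 289.] [-141.    11.2] [14.4  5.1] 0.2 0.0802
[349. 289.] [-141.3  -13.1] [13.  5.] 0.3 0.0803
```

View pics/w8.png

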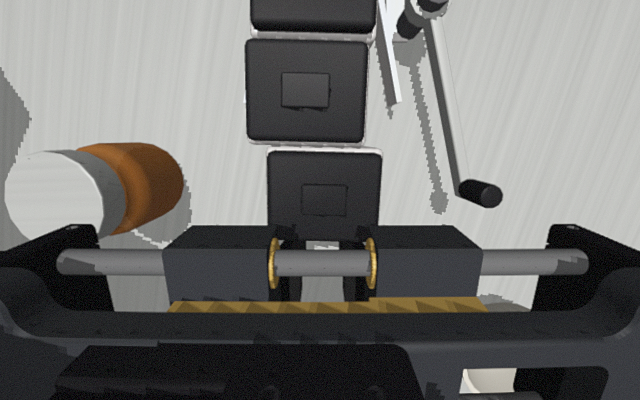

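Request:
send_rows([
  [[0.02,0,-0.0015,0.0001,0,0,0],[0.02,0,-0.003,0.0002,0,0,0],[0.02,-0.0001,-0.005,0.0003,0,0,0],[0.02,-0.0002,-0.007,0.0004,0,0,0],[0.02,-0.0003,-0.009,0.0005,0,0,0],[0.02,-0.0004,-0.011,0.0007,0,0,0],[0.02,-0.0005,-0.013,0.0008,0,0,0],[0.02,-0.0007,-0.015,0.0009,0,0,0],[0.02,-0.0008,-0.017,0.001,0,0,0],[0.02,-0.0009,-0.019,0.0011,0,0,0],[0.02,-0.001,-0.021,0.0013,0,0,0],[0.02,-0.001,-0.023,0.0014,0,0,0]],
])

```text
t: 11.63
position: [0.5066, -0.0582, 0.0311]
eef_rot: [-0.03, 0.993, 0.115, 0.001]
ft_force: [6.4, -7.9, -0.7]
gripper_width: 0.0196
```

Request:
send_rows([
  [[0.02,0,-0.0015,0.0001,0,0,0],[0.02,0,-0.003,0.0002,0,0,0],[0.02,-0.0001,-0.005,0.0003,0,0,0],[0.02,-0.0002,-0.007,0.0004,0,0,0],[0.02,-0.0003,-0.009,0.0005,0,0,0],[0.02,-0.0004,-0.011,0.0007,0,0,0],[0.02,-0.0005,-0.013,0.0008,0,0,0],[0.02,-0.0005,-0.015,0.0009,0,0,0]],
])

```text
t: 12.3
position: [0.5059, -0.0455, 0.0326]
eef_rot: [-0.028, 0.993, 0.114, 0.004]
ft_force: [7.9, -8.6, 0.3]
gripper_width: 0.02
```

```bash
python3 wl.py w9;python3 look.py t9
```

```text
t 12.30 bay x -100.8 y -4.2 z 32.6 phi -0.1 tilt 3.1 | F d -10.16 n -5.68 z 0.34 | w 0.020 [-0.28  0.18  1.97  0.06  1.01 -0.55]
[313. 117.] [-40.2   0.1] [113.6  63.2] 2.9 0.0727
[295. 289.] [-107.     8.9] [13.   5.1] 0.0 0.0823
[349. 289.] [-106.9  -15.6] [13.4  5. ] 0.5 0.0826
t 12.35 bay x -100.3 y -4.1 z 32.6 phi -0.1 tilt 3.2 | F d -9.84 n -5.48 z 0.29 | w 0.020 [-0.28  0.18  1.97  0.07  1.01 -0.55]
x 31.1 y 0.3 [ 57.5 131.5] yaw -4.0 0.071
```

View pics/w9.png

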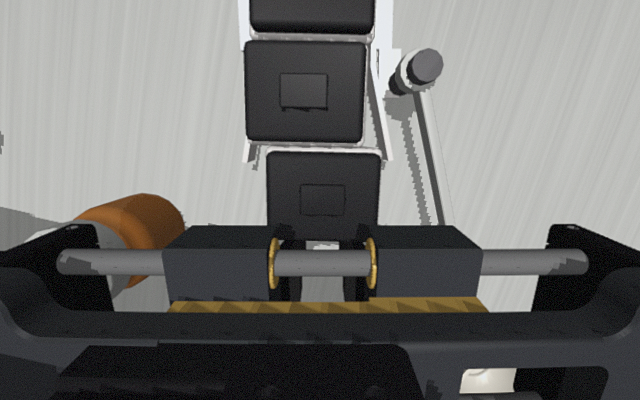

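View pics/t9.png

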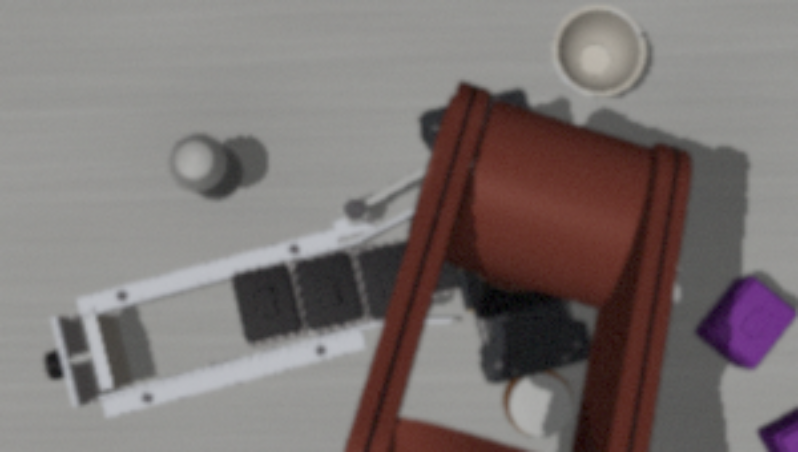

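Request:
send_rows([
  [[0.02,0,0.006,0,0,0,0],[0.02,0,0.014,0,0,0,0],[0.02,0,0.02,-0.02,0,0,0],[0.03,0,0.02,-0.05,0,0,0],[0.05,0,0.02,-0.08,-0.027,0,0],[0.074,0,0.02,-0.11,-0.054,0,0],[0.074,0,0.02,-0.13,-0.054,0,0],[0.074,0,0.02,-0.13,-0.054,0,0],[0.074,0,0.02,-0.13,-0.054,0,0]],
])

```text
t: 13.15
position: [0.5103, -0.0719, 0.1619]
eef_rot: [-0.002, 0.993, 0.114, 0.007]
ft_force: [-0.2, 1.5, 0.1]
gripper_width: 0.0518
```

```bash
python3 wl.py w10;python3 look.py t10
```

```text
t 13.15 bay x -127.5 y -2.4 z 161.9 phi -0.1 tilt 0.1 | F d 1.47 n -0.15 z 0.12 | w 0.052 [-0.3  -0.    1.88  0.01  1.25 -0.53]
[318.  76.] [-26.8  -1.6] [128.3  63.1] 0.3 0.0716
t 13.20 bay x -127.1 y -1.5 z 160.3 phi -0.1 tilt 0.2 | F d 0.20 n -0.27 z -1.27 | w 0.056 [-0.3   0.    1.89  0.01  1.25 -0.53]
x 31.3 y 0.2 [ 57.1 129.3] yaw -3.3 0.0705
```

View pics/w10.png

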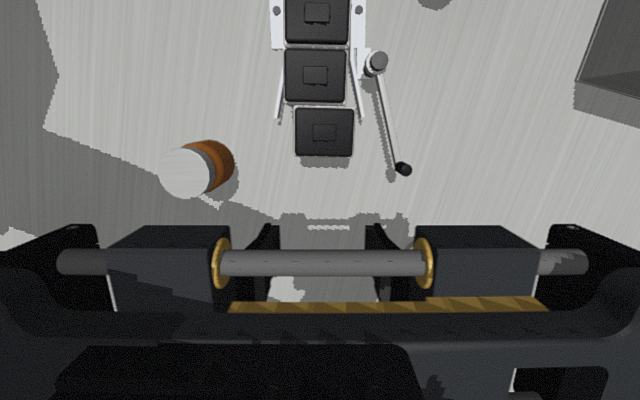

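View pics/t10.png

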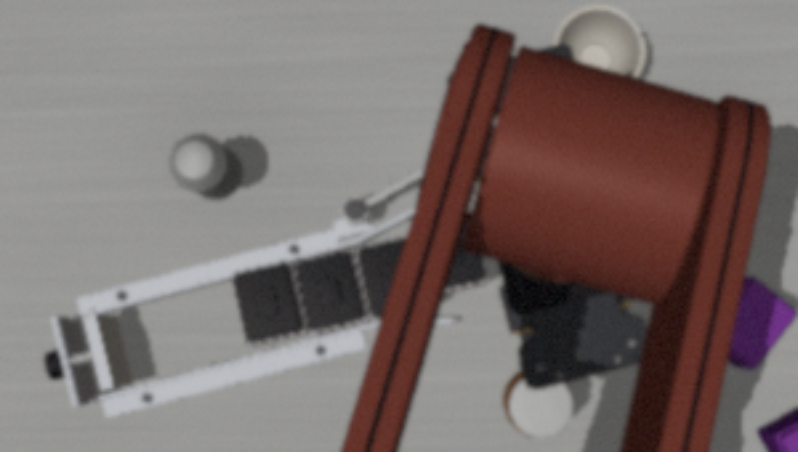

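```bash
cat > wt.py <<'E'
from fit import *
from mv import *
def wt(tag):
    where()
    c=cam('wrist');p,D=eyes.capture('wrist');X=cloud(c,D)
    cv2.imwrite(f'pics/{tag}.png',p[:,:,::-1])
    B=(X[...,:2]-O)@np.c_[d,n]*1000; z=X[...,2]
    m=((p.max(2)<95)&(z>.066)&(z<.08)&(abs(B[...,1])<45)).astype(np.uint8)
    m=cv2.morphologyEx(m,cv2.MORPH_OPEN,np.ones((5,5)))
    l,lab,s,ce=cv2.connectedComponentsWithStats(m,connectivity=4)
    for i in range(1,l):
        if s[i,4]>300:
            r=cv2.minAreaRect(B[lab==i].astype(np.float32)); print("lid",ce[i].round(),np.round(r[0],1),np.round(r[1],1),round(r[2],1))
    # walls
    for lo,hi in((40,150),):
        for sg in(-1,1):
            k=(z>.018)&(z<.03)&(B[...,0]>-2)&(B[...,0]<60)&(B[...,1]*sg>26)&(B[...,1]*sg<40)
            print("wall",sg,k.sum(),np.round(np.percentile(B[k][:,1],[5,50,95]),1) if k.sum() else None)
E
python3 -c "
from wt import *
wt('w11')"
```

```text
t 13.25 bay x -126.9 y -1.0 z 159.5 phi -0.1 tilt 0.2 | F d -0.15 n -0.10 z -0.95 | w 0.060 [-0.3   0.    1.89  0.01  1.25 -0.53]
lid [319.  21.] [19.1  0.2] [51.  31.3] 88.8
lid [317.  76.] [-21.5   2.2] [51.3 41.8] 88.5
lid [326. 133.] [-68.2  -5.6] [50.7 41. ] 88.8
wall -1 219 [-34.5 -33.  -31.7]
wall 1 82 [31.6 32.4 33.2]
```

```bash
python3 -c "
from mv import *
for a in((-72,-5,150),(-72,-5,100),(-72,-5,40),(-72,0.5,40)): print(a,row(*a))"
```

```text
(-72, -5, 150) ([0.0039, -0.0547, 0.0094], [-0.004, -0.01, -0.002])
(-72, -5, 100) ([0.0034, -0.0545, 0.0594], [-0.004, -0.01, -0.002])
(-72, -5, 40) ([0.0028, -0.0543, 0.1193], [-0.004, -0.01, -0.002])
(-72, 0.5, 40) ([-0.0027, -0.0543, 0.1193], [-0.004, -0.01, -0.002])
```

First over the tin, settle above at z≈105.

Request:
send_rows([
  [[0.074,0.002,-0.027,0.005,0,-0.01,0],[0.074,0.0039,-0.0547,0.01,-0.004,-0.01,-0.002],[0.074,0.0039,-0.0547,0.03,-0.004,-0.01,-0.002],[0.074,0.0034,-0.0545,0.05,-0.004,-0.01,-0.002],[0.074,0.0034,-0.0545,0.055,-0.004,-0.01,-0.002],[0.074,0.0034,-0.0545,0.055,-0.004,-0.01,-0.002],[0.074,0.0034,-0.0545,0.055,-0.004,-0.01,-0.002],[0.074,0.0034,-0.0545,0.055,-0.004,-0.01,-0.002]],
])

```text
t: 13.97
position: [0.5006, -0.0178, 0.105]
eef_rot: [0.0, 0.993, 0.115, 0.001]
ft_force: [-0.9, -0.7, -0.1]
gripper_width: 0.0742
```

```bash
python3 -c "
from mv import *
where()
for a in((-72,-5,100),(-72,-5,40),(-72,0.5,40)): print(a,row(*a))"
```

```text
t 13.97 bay x -72.6 y -5.4 z 105.0 phi -0.0 tilt -0.0 | F d -0.49 n 0.99 z -0.11 | w 0.074 [-0.19  0.04  1.96  0.    1.14 -0.42]
(-72, -5, 100) ([-0.0004, -0.0006, 0.005], [0.0, -0.001, -0.001])
(-72, -5, 40) ([-0.0004, -0.0006, 0.065], [0.0, -0.001, -0.001])
(-72, 0.5, 40) ([-0.0059, -0.0006, 0.065], [0.0, -0.001, -0.001])
```

Request:
send_rows([
  [[0.074,0,0,0.01,0,0,0],[0.074,0,0,0.02,0,0,0],[0.074,0,0,0.03,0,0,0],[0.074,0,0,0.04,0,0,0],[0.074,0,0,0.05,0,0,0],[0.074,0,0,0.06,0,0,0],[0.074,0,0,0.065,0,0,0],[0.074,0,0,0.065,0,0,0],[0.064,0,0,0.065,0,0,0],[0.062,0,0,0.065,0,0,0],[0.06,0,0,0.065,0,0,0],[0.058,0,0,0.065,0,0,0]],
], force=3)

```text
t: 14.97
position: [0.5012, -0.0179, 0.0407]
eef_rot: [0.0, 0.993, 0.115, 0.001]
ft_force: [0.4, -0.1, -0.4]
gripper_width: 0.0606
```

Request:
send_rows([
  [[0.057,0,0,0,0,0,0],[0.057,0,0,0,0,0,0],[0.057,-0.001,0,0,0,0,0],[0.057,-0.002,0,0,0,0,0],[0.057,-0.003,0,0,0,0,0],[0.057,-0.004,0,0,0,0,0],[0.057,-0.005,0,0,0,0,0],[0.057,-0.0055,0,0,0,0,0],[0.057,-0.0055,0,0,0,0,0],[0.057,-0.0055,0,0,0,0,0]],
])

```text
t: 15.8
position: [0.4962, -0.0192, 0.0409]
eef_rot: [0.0, 0.993, 0.115, 0.002]
ft_force: [2.4, 0.2, 2.3]
gripper_width: 0.0569
```

```bash
python3 -c "
from wt import *
wt('w12')"
```

```text
t 15.80 bay x -72.9 y -0.8 z 40.9 phi -0.0 tilt -0.1 | F d -0.33 n -2.41 z 2.33 | w 0.057 [-0.2   0.13  2.    0.    1.01 -0.43]
lid [320.  52.] [24.8  0.1] [52.1 42.2] 89.0
lid [316. 159.] [-21.7   2.1] [51.8 41.7] 89.1
lid [323. 229.] [-56.2  -1.3] [51.7 19.6] 88.7
lid [324. 282.] [-85.  -1.] [49.5  8.1] 89.6
wall -1 112 [-34.7 -34.1 -31.9]
wall 1 1 [32.9 32.9 32.9]
```

View pics/w12.png

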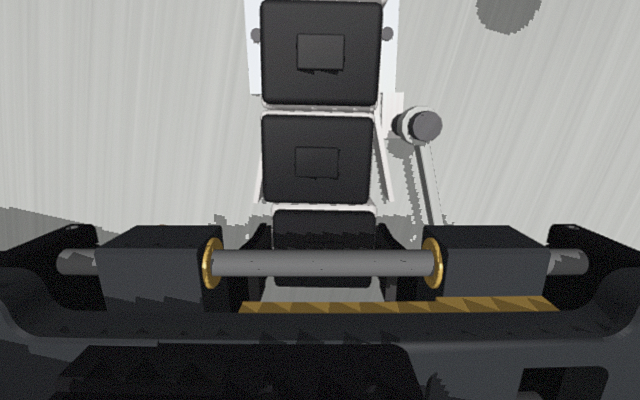

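Request:
send_rows([
  [[0.066,0,0,0,0,0,0],[0.072,0,0,0,0,0,0],[0.072,0,0,0,0,0,0],[0.072,0,0,-0.02,0,0,0],[0.072,0,0,-0.05,0,0,0],[0.072,0,0,-0.07,0,0,0],[0.05,0,0.02,-0.07,0.03,0,0],[0.02,0,0.05,-0.07,0.07,0,0],[0.02,0,0.05,-0.07,0.07,0,0],[0.02,0,0.05,-0.07,0.07,0,0],[0.02,0,0.05,-0.07,0.07,0,0]],
])

```text
t: 16.77
position: [0.5065, -0.0677, 0.1102]
eef_rot: [-0.035, 0.993, 0.114, -0.003]
ft_force: [0.6, 1.1, 0.2]
gripper_width: 0.0465
```

```bash
python3 -c "
from wt import *
wt('w13'); print(row(-120,0,30,0,4))"
```

```text
t 16.77 bay x -122.5 y 0.3 z 110.2 phi -0.1 tilt 4.0 | F d 0.94 n -0.86 z 0.20 | w 0.046 [-0.33  0.08  1.9   0.06  1.19 -0.58]
lid [322.  20.] [15.3  0.4] [24.9 51.8] 0.1
lid [319.  78.] [-21.5   2.1] [51.7 42.3] 88.8
lid [324. 146.] [-68.2  -1.4] [50.9 41.5] 88.9
wall -1 240 [-34.7 -33.3 -31.8]
wall 1 24 [32.3 33.  33.2]
([0.0001, 0.0036, 0.0801], [-0.0, -0.001, -0.001])
```

Request:
send_rows([
  [[0.02,0,0.002,0.02,0,0,0],[0.02,0,0.0036,0.04,0,0,0],[0.02,0,0.0036,0.06,0,0,0],[0.02,0,0.0036,0.08,0,0,0],[0.02,0,0.0036,0.08,0,0,0],[0.02,0,0.0036,0.08,0,0,0],[0.02,0,0.0,0.0803,0,0,0],[0.02,0,-0.004,0.0806,0,0,0],[0.02,0,-0.007,0.0808,0,0,0],[0.02,0,-0.009,0.081,0,0,0]],
])

```text
t: 17.65
position: [0.5039, -0.0525, 0.0311]
eef_rot: [-0.034, 0.993, 0.115, -0.003]
ft_force: [-0.4, -0.1, 0.2]
gripper_width: 0.0204
```

```bash
python3 -c "
from wt import *
where(); print(row(-90,0,30,0,4))"
```

```text
t 17.65 bay x -107.1 y -0.6 z 31.1 phi -0.0 tilt 4.0 | F d 0.03 n 0.41 z 0.25 | w 0.020 [-0.3   0.19  1.96  0.07  1.03 -0.57]
([-0.0006, -0.017, 0.0023], [0.001, -0.003, -0.0])
```

Request:
send_rows([
  [[0.02,0,-0.0015,0.0005,0,0,0],[0.02,0,-0.003,0.001,0,0,0],[0.02,0,-0.0045,0.001,0,0,0],[0.02,0,-0.006,0.0012,0,0,0],[0.02,0,-0.0075,0.0013,0,0,0],[0.02,0,-0.009,0.0014,0,0,0],[0.02,0,-0.0105,0.0015,0,0,0],[0.02,0,-0.012,0.0017,0,0,0],[0.02,0,-0.0135,0.0018,0,0,0],[0.02,0,-0.015,0.002,0,0,0],[0.02,0,-0.0165,0.002,0,0,0],[0.02,0,-0.018,0.0022,0,0,0]],
])

```text
t: 18.65
position: [0.501, -0.036, 0.0306]
eef_rot: [-0.033, 0.993, 0.115, -0.001]
ft_force: [3.1, -4.6, -1.7]
gripper_width: 0.0196
```

Request:
send_rows([
  [[0.02,0,-0.0015,0.0001,0,0,0],[0.02,0,-0.003,0.0002,0,0,0],[0.02,0,-0.005,0.0003,0,0,0],[0.02,0,-0.007,0.0004,0,0,0],[0.02,0,-0.009,0.0005,0,0,0],[0.02,0,-0.011,0.0007,0,0,0],[0.02,0,-0.013,0.0008,0,0,0],[0.02,0,-0.015,0.0009,0,0,0]],
])

```text
t: 19.32
position: [0.498, -0.0218, 0.0307]
eef_rot: [-0.033, 0.993, 0.115, -0.001]
ft_force: [2.9, -4.5, -3.0]
gripper_width: 0.02
```

```bash
python3 -c "
from wt import *
wt('w14')"
```

```text
t 19.32 bay x -75.9 y -2.0 z 30.7 phi -0.0 tilt 3.7 | F d -5.03 n -1.77 z -2.99 | w 0.020 [-0.24  0.17  1.99  0.07  1.02 -0.51]
lid [316.  16.] [33.3  0.8] [51.5 11.7] 89.9
lid [314.  91.] [3.4 2.1] [51.8 42.4] 89.7
lid [323. 194.] [-42.6  -2. ] [51.9 41.1] 89.8
wall -1 385 [-34.6 -33.7 -32.3]
wall 1 0 None
```

View pics/w14.png

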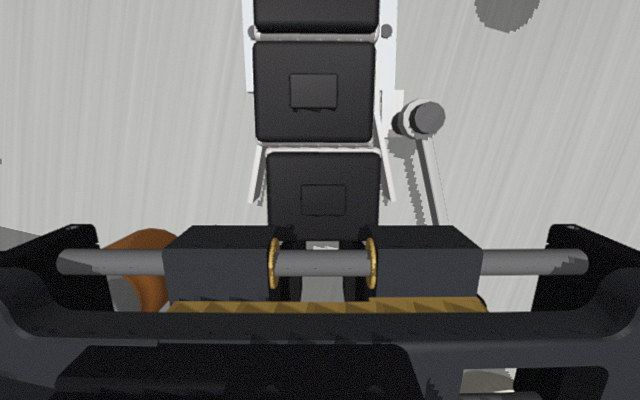

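Request:
send_rows([
  [[0.02,0,-0.0015,0.0001,0,0,0],[0.02,-0.0002,-0.003,0.0002,0,0,0],[0.02,-0.0004,-0.0045,0.0003,0,0,0],[0.02,-0.0006,-0.0065,0.0004,0,0,0],[0.02,-0.0008,-0.0085,0.0005,0,0,0],[0.02,-0.001,-0.0105,0.0006,0,0,0],[0.02,-0.001,-0.0125,0.0008,0,0,0],[0.02,-0.001,-0.0145,0.0009,0,0,0],[0.02,-0.001,-0.0165,0.001,0,0,0],[0.02,-0.001,-0.0185,0.0011,0,0,0]],
])

```text
t: 20.2
position: [0.4938, -0.0041, 0.0312]
eef_rot: [-0.032, 0.993, 0.115, 0.0]
ft_force: [4.2, -4.7, -2.4]
gripper_width: 0.0202
```

Request:
send_rows([
  [[0.02,0,-0.0015,0.0001,0,0,0],[0.02,-0.0002,-0.003,0.0002,0,0,0],[0.02,-0.0004,-0.0045,0.0003,0,0,0],[0.02,-0.0006,-0.006,0.0004,0,0,0],[0.02,-0.0008,-0.0075,0.0005,0,0,0],[0.02,-0.001,-0.009,0.0006,0,0,0],[0.02,-0.001,-0.0105,0.0007,0,0,0],[0.02,-0.001,-0.012,0.0008,0,0,0]],
])

```text
t: 20.87
position: [0.491, 0.007, 0.0315]
eef_rot: [-0.032, 0.993, 0.115, 0.001]
ft_force: [4.5, -5.6, -2.8]
gripper_width: 0.0198
```

```bash
python3 -c "
from wt import *
wt('w15')"; python3 look.py t15
```

```text
t 20.87 bay x -46.2 y -1.7 z 31.5 phi -0.0 tilt 3.6 | F d -6.51 n -3.12 z -2.78 | w 0.020 [-0.19  0.14  2.01  0.07  1.01 -0.46]
lid [317.  16.] [63.1  1. ] [51.  11.8] 90.0
lid [314.  91.] [33.2  2.3] [51.6 41.9] 89.2
lid [323. 194.] [-12.8  -1.6] [51.8 41.2] 89.9
wall -1 386 [-34.4 -33.3 -32.1]
wall 1 20 [30.  32.2 32.8]
t 20.92 bay x -45.9 y -1.6 z 31.5 phi -0.0 tilt 3.6 | F d -5.55 n -2.93 z -2.08 | w 0.020 [-0.19  0.14  2.01  0.07  1.01 -0.46]
x 95.3 y 0.6 [ 56.2 109.5] yaw -2.7 0.0706
```

View pics/w15.png

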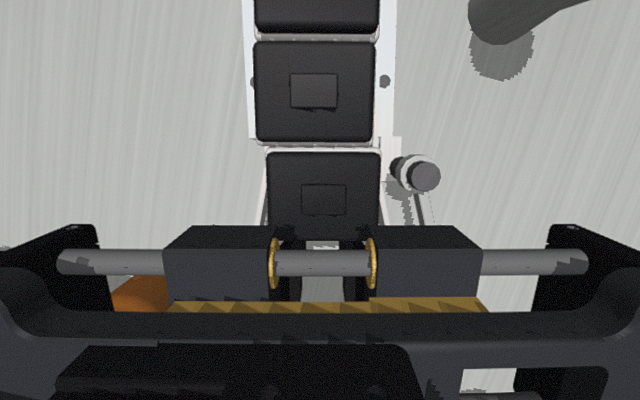

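View pics/t15.png

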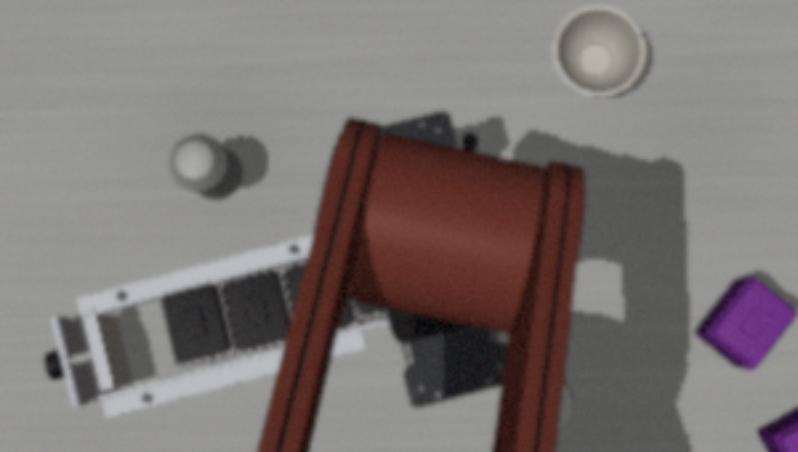

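Request:
send_rows([
  [[0.02,0,-0.0015,0.0001,0,0,0],[0.02,0,-0.003,0.0002,0,0,0],[0.02,0,-0.005,0.0003,0,0,0],[0.02,0,-0.007,0.0004,0,0,0],[0.02,0,-0.009,0.0005,0,0,0],[0.02,0,-0.011,0.0007,0,0,0],[0.02,0,-0.013,0.0008,0,0,0],[0.02,0,-0.015,0.0009,0,0,0],[0.02,0,-0.017,0.001,0,0,0],[0.02,0,-0.019,0.0011,0,0,0],[0.02,0,-0.0205,0.0013,0,0,0],[0.02,0,-0.022,0.0014,0,0,0]],
])

```text
t: 21.97
position: [0.4858, 0.0287, 0.0315]
eef_rot: [-0.032, 0.993, 0.115, 0.001]
ft_force: [1.6, -4.9, -2.7]
gripper_width: 0.02
```

Request:
send_rows([
  [[0.02,0,-0.0015,0.0001,0,0,0],[0.02,0,-0.003,0.0002,0,0,0],[0.02,0,-0.0045,0.0003,0,0,0],[0.02,0,-0.006,0.0004,0,0,0],[0.02,0,-0.0075,0.0005,0,0,0],[0.02,0,-0.009,0.0006,0,0,0],[0.02,0,-0.0105,0.0007,0,0,0],[0.02,0,-0.012,0.0008,0,0,0]],
])

```text
t: 22.63
position: [0.483, 0.0403, 0.0314]
eef_rot: [-0.032, 0.993, 0.115, 0.001]
ft_force: [2.9, -4.8, -1.7]
gripper_width: 0.0198
```

```bash
python3 -c "
from wt import *
wt('w16')"; python3 look.py t16
```

```text
t 22.63 bay x -12.0 y -1.6 z 31.4 phi -0.0 tilt 3.6 | F d -5.33 n -1.70 z -1.67 | w 0.020 [-0.12  0.12  2.03  0.07  1.   -0.39]
lid [316.  16.] [97.4  1.5] [51.3 12.1] 89.9
lid [313.  91.] [67.1  2.6] [51.7 41.7] 89.7
lid [322. 194.] [21.4 -1.4] [51.7 41. ] 89.9
wall -1 140 [-34.2 -32.8 -31.5]
wall 1 14 [31.2 32.6 33. ]
t 22.68 bay x -11.7 y -1.5 z 31.4 phi -0.0 tilt 3.6 | F d -4.32 n -2.29 z -1.63 | w 0.020 [-0.12  0.12  2.03  0.07  1.   -0.39]
x 137.4 y 0.4 [56.4 84.3] yaw -3.3 0.071
```

View pics/t16.png

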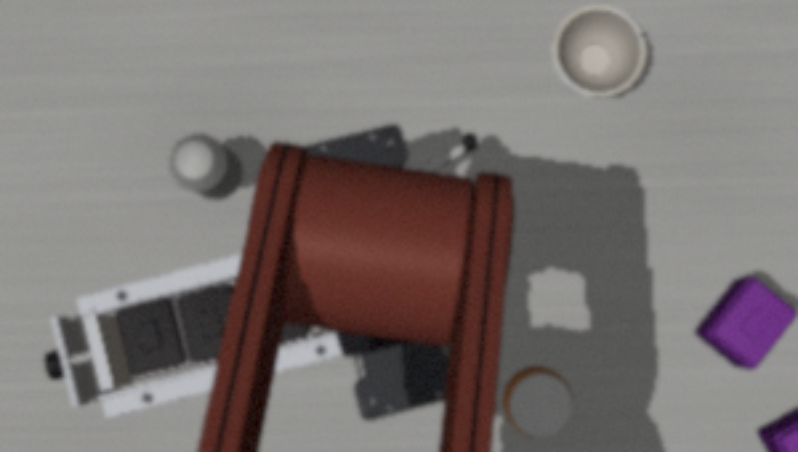

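Request:
send_rows([
  [[0.02,0,-0.001,0.0001,0,0,0],[0.02,0,-0.002,0.0001,0,0,0],[0.02,0,-0.003,0.0002,0,0,0],[0.02,0,-0.004,0.0003,0,0,0],[0.02,0,-0.005,0.0003,0,0,0],[0.02,0,-0.006,0.0004,0,0,0],[0.02,0,-0.007,0.0005,0,0,0],[0.02,0,-0.008,0.0005,0,0,0]],
])

```text
t: 23.4
position: [0.4812, 0.0482, 0.0314]
eef_rot: [-0.032, 0.993, 0.115, 0.001]
ft_force: [2.3, -4.1, -2.8]
gripper_width: 0.02
```

Request:
send_rows([
  [[0.02,0,-0.0005,0,0,0,0],[0.02,0,-0.001,0.0001,0,0,0],[0.02,0,-0.0015,0.0001,0,0,0],[0.02,0,-0.002,0.0001,0,0,0],[0.02,0,-0.0025,0.0002,0,0,0],[0.02,0,-0.003,0.0002,0,0,0],[0.02,0,-0.0035,0.0002,0,0,0],[0.02,0,-0.004,0.0003,0,0,0]],
])

```text
t: 24.07
position: [0.4802, 0.0519, 0.0314]
eef_rot: [-0.031, 0.993, 0.115, 0.001]
ft_force: [2.7, -5.3, -1.4]
gripper_width: 0.0199
```

```bash
python3 look.py t17
```

```text
t 24.07 bay x -0.1 y -1.5 z 31.4 phi -0.0 tilt 3.6 | F d -5.79 n -1.45 z -1.38 | w 0.020 [-0.1   0.12  2.04  0.07  1.   -0.37]
x 146.2 y 1.0 [65.1 57.9] yaw -13.0 0.0708
```

View pics/t17.png

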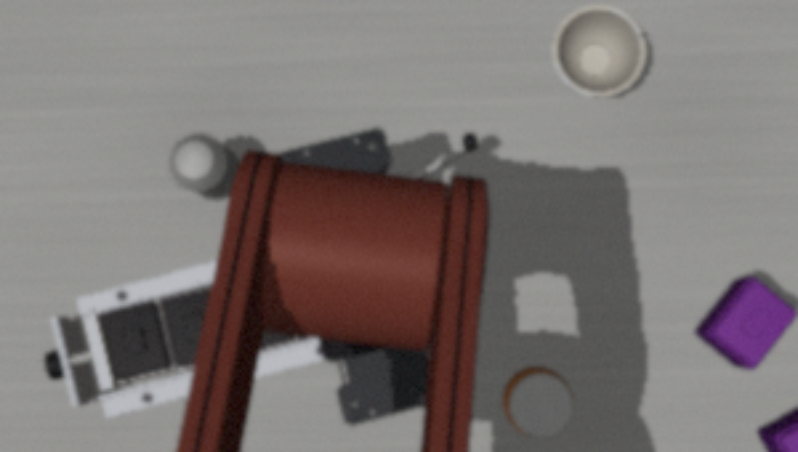

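Request:
send_rows([
  [[0.02,0,-0.0005,0,0,0,0],[0.02,0,-0.001,0.0001,0,0,0],[0.02,0,-0.0015,0.0001,0,0,0],[0.02,0,-0.002,0.0001,0,0,0],[0.02,0,-0.0025,0.0002,0,0,0],[0.02,0,-0.003,0.0002,0,0,0]],
])

```text
t: 24.62
position: [0.4796, 0.0546, 0.0314]
eef_rot: [-0.031, 0.993, 0.115, 0.001]
ft_force: [1.9, -4.5, -1.8]
gripper_width: 0.0198
```

Request:
send_rows([
  [[0.02,0,-0.0005,0,0,0,0],[0.02,0,-0.001,0.0001,0,0,0],[0.02,0,-0.0015,0.0001,0,0,0],[0.02,0,-0.002,0.0001,0,0,0],[0.02,0,-0.0025,0.0002,0,0,0],[0.02,0,-0.003,0.0002,0,0,0]],
])

```text
t: 25.12
position: [0.4798, 0.0554, 0.0315]
eef_rot: [-0.029, 0.993, 0.115, 0.002]
ft_force: [4.7, -15.0, -4.4]
gripper_width: 0.0199
```

```bash
python3 -c "
from wt import *
where()
for i in range(5):
    eyes.capture('top'); where()
    f=readout.observe()['ft_force'];
    if np.hypot(*f[:2])>19: break
"
```

```text
t 25.12 bay x 3.4 y -1.8 z 31.5 phi 0.0 tilt 3.3 | F d -15.67 n -1.16 z -4.43 | w 0.020 [-0.09  0.12  2.04  0.07  1.   -0.36]
t 25.17 bay x 3.4 y -1.8 z 31.5 phi 0.0 tilt 3.3 | F d -13.54 n -0.16 z -4.18 | w 0.020 [-0.09  0.12  2.04  0.07  0.99 -0.36]
t 25.22 bay x 3.4 y -1.8 z 31.5 phi 0.0 tilt 3.3 | F d -12.58 n -0.63 z -3.09 | w 0.020 [-0.09  0.12  2.04  0.07  0.99 -0.36]
t 25.27 bay x 3.4 y -1.8 z 31.5 phi 0.0 tilt 3.3 | F d -13.63 n -0.35 z -3.13 | w 0.020 [-0.09  0.12  2.04  0.07  0.99 -0.36]
t 25.32 bay x 3.3 y -1.8 z 31.5 phi 0.0 tilt 3.3 | F d -14.40 n -0.28 z -3.68 | w 0.020 [-0.09  0.12  2.04  0.07  1.   -0.36]
t 25.37 bay x 3.4 y -1.8 z 31.5 phi 0.0 tilt 3.3 | F d -13.27 n -2.23 z -4.20 | w 0.020 [-0.09  0.12  2.04  0.07  0.99 -0.36]
```

Request:
send_rows([
  [[0.02,0,-0.0015,0.0001,0,0,0],[0.02,0,-0.002,0.0001,0,0,0],[0.02,0,-0.0023,0.0001,0,0,0],[0.02,0,-0.0026,0.0001,0,0,0],[0.02,0,-0.0026,0.0001,0,0,0],[0.02,0,-0.0026,0.0001,0,0,0],[0.02,0,-0.0026,0.0001,0,0,0]],
])

```text
t: 25.95
position: [0.48, 0.0555, 0.0316]
eef_rot: [-0.027, 0.993, 0.116, 0.002]
ft_force: [4.5, -13.6, -4.4]
gripper_width: 0.02
```

```bash
python3 -c "
from wt import *
wt('w18')
for i in range(3):
    eyes.capture('top'); where()
"
```

```text
t 25.95 bay x 3.4 y -2.1 z 31.6 phi 0.1 tilt 3.0 | F d -14.29 n -1.22 z -4.42 | w 0.020 [-0.09  0.12  2.04  0.06  0.99 -0.35]
lid [315.  16.] [112.6   1.4] [12.  51.1] 0.1
lid [313.  92.] [82.6  2.4] [42.  51.5] 0.0
lid [322. 195.] [36.7 -1.8] [51.8 41.2] 90.0
wall -1 19 [-33.7 -32.6 -31.2]
wall 1 68 [31.6 32.8 33.2]
t 26.05 bay x 3.4 y -2.1 z 31.6 phi 0.1 tilt 3.0 | F d -15.22 n -2.23 z -5.30 | w 0.020 [-0.09  0.12  2.04  0.06  0.99 -0.35]
t 26.10 bay x 3.4 y -2.1 z 31.6 phi 0.1 tilt 3.0 | F d -14.52 n -2.03 z -4.72 | w 0.020 [-0.09  0.12  2.04  0.06  0.99 -0.35]
t 26.15 bay x 3.4 y -2.1 z 31.6 phi 0.1 tilt 3.0 | F d -15.04 n -1.76 z -5.45 | w 0.020 [-0.09  0.12  2.04  0.06  0.99 -0.35]
```

View pics/w18.png

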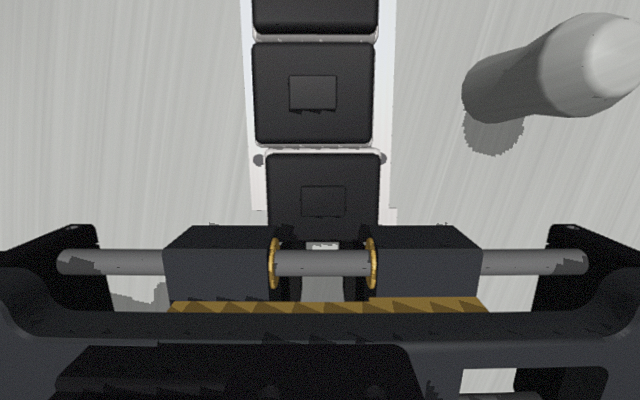

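Request:
send_rows([
  [[0.02,0,0.002,0,0,0,0],[0.02,0,0.008,-0.0005,0,0,0],[0.01,0,0.02,-0.002,0,0,0],[0.0,0,0.04,-0.01,0,0,0],[0.0,0,0.06,-0.04,0,0,0],[0.0,0,0.08,-0.08,-0.05,0,0],[0.0,0,0.08,-0.11,-0.05,0,0],[0.0,0,0.08,-0.12,-0.05,0,0],[0.0,0,0.08,-0.12,-0.05,0,0],[0.0,0,0.08,-0.12,-0.05,0,0]],
])

```text
t: 26.98
position: [0.4985, -0.0288, 0.1471]
eef_rot: [-0.002, 0.993, 0.115, 0.005]
ft_force: [-0.1, 0.5, -0.9]
gripper_width: 0.0004
```

```bash
python3 -c "
from wt import *
wt('w19'); print(row(-92,-112,130,100,0))"
```

```text
t 26.98 bay x -82.8 y -0.8 z 147.1 phi 0.0 tilt 0.2 | F d 0.55 n 0.02 z -0.90 | w 0.000 [-0.22 -0.02  1.93  0.01  1.22 -0.46]
lid [317.  10.] [67.2  2.3] [51.2 13.7] 89.6
lid [323.  55.] [35.9 -2.2] [51.3 42.4] 90.0
wall -1 88 [-34.5 -33.2 -31.5]
wall 1 281 [29.7 31.1 32.8]
([0.1119, 0.0099, 0.0167], [0.004, -0.011, -1.745])
```

View pics/w19.png

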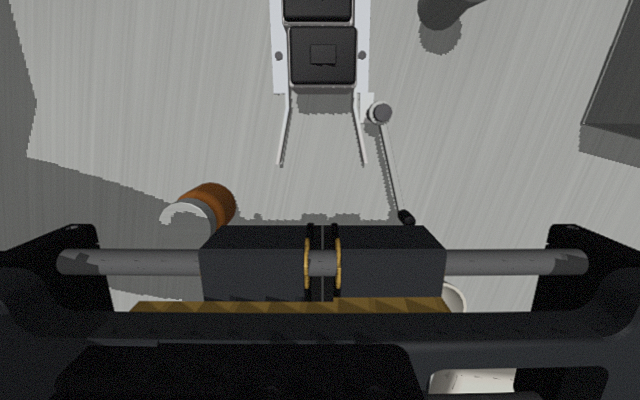

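Request:
send_rows([
  [[0.0,0.03,0.003,0,0,0,-0.12],[0.0,0.06,0.005,0,0,0,-0.245],[0.0,0.09,0.0099,0,0,0,-0.37],[0.0,0.1119,0.0099,0,0,0,-0.49],[0.0,0.1119,0.0099,0,0,0,-0.61],[0.0,0.1119,0.0099,0,0,0,-0.73],[0.0,0.1119,0.0099,0,0,0,-0.85],[0.0,0.1119,0.0099,0,0,0,-0.97],[0.0,0.1119,0.0099,0,0,0,-1.09],[0.0,0.1119,0.0099,0,0,0,-1.21],[0.0,0.1119,0.0099,0,0,0,-1.33],[0.0,0.1119,0.0099,0,0,0,-1.45]],
])

```text
t: 28.03
position: [0.6067, -0.0117, 0.1433]
eef_rot: [-0.002, 0.664, 0.747, 0.004]
ft_force: [1.4, 0.5, 0.4]
gripper_width: 0.0004
```

```bash
python3 -c "
from wt import *
where(); print(row(-92,-114,130,100,0))"
```

```text
t 28.03 bay x -91.0 y -110.1 z 143.3 phi 83.5 tilt -0.2 | F d 0.21 n -1.50 z 0.41 | w 0.000 [-0.15  0.24  1.65  0.01  1.24 -1.84]
([-0.0007, 0.004, 0.0133], [0.004, -0.007, -0.288])
```

Request:
send_rows([
  [[0.0,0,0.004,0.005,0,0,-0.12],[0.0,0,0.004,0.01,0,0,-0.24],[0.0,0,0.004,0.013,0.004,-0.007,-0.288],[0.0,0,0.004,0.013,0.004,-0.007,-0.288],[0.0,0,0.004,0.013,0.004,-0.007,-0.288]],
])

```text
t: 28.45
position: [0.609, -0.0105, 0.1276]
eef_rot: [-0.002, 0.551, 0.835, -0.001]
ft_force: [-0.7, 0.5, 0.8]
gripper_width: 0.0006
```

```bash
python3 -c "
from wt import *
wt('w20'); print(row(-92,-114,50,100,0))
eyes.capture('wrist');
print(search_frame('wrist','gate_knob'))
c=cam('top');p,D=eyes.capture('top');cv2.imwrite('pics/t20.png',cv2.resize(p[110:280,140:440,::-1],None,fx=2.66,fy=2.66))"
```

```text
t 28.45 bay x -90.3 y -112.6 z 127.6 phi 99.9 tilt 0.2 | F d 0.60 n 0.56 z 0.76 | w 0.001 [-0.15  0.27  1.65  0.    1.22 -2.12]
lid [514.  98.] [35.4 -2.6] [43.4 51.4] 0.5
lid [592. 110.] [106.6   1.4] [51.6 94.1] 89.2
wall -1 286 [-35.  -33.3 -28. ]
wall 1 185 [29.7 30.8 32.9]
([-0.0017, 0.0008, 0.0785], [-0.002, -0.002, -0.002])
[{'at': [0.5575, 0.0127, 0.0428], 'conf': 0.97}]
```

View pics/w20.png

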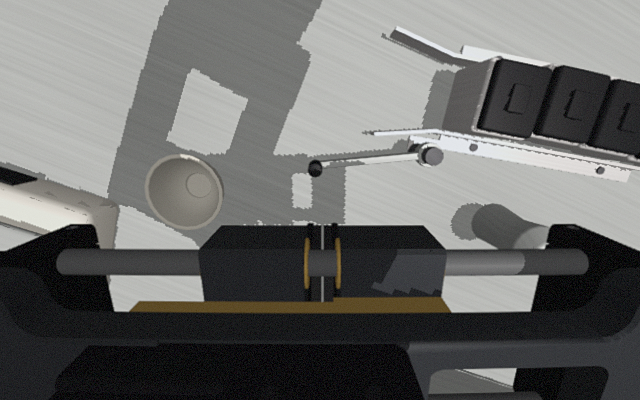

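View pics/t20.png

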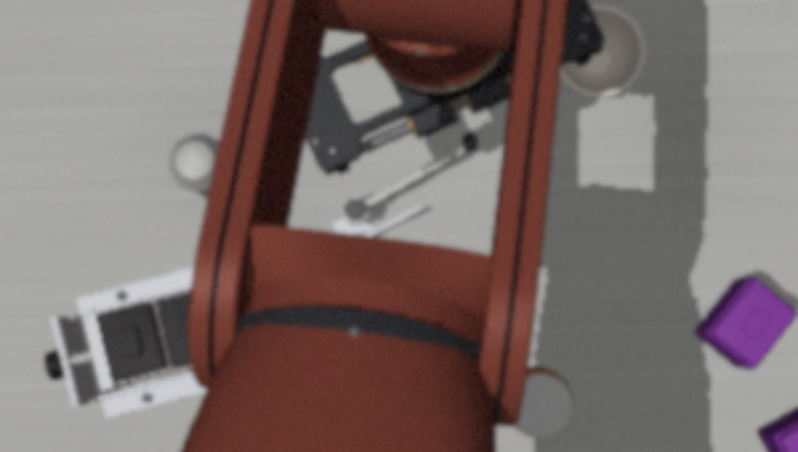

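```bash
cat > gp.py <<'E'
from mv import *
def wp(a,off=15.5,z=50,lead=0):
    r=np.radians(a); k=np.array([-6-100*np.sin(r),-54+100*np.cos(r)])-off*np.array([np.cos(r),np.sin(r)])
    return k[0],k[1],z,a+lead
def rows(L,**k):
    for a in L:
        s,r=row(*wp(a,**k)); print([0.0]+np.round(s,4).tolist()+np.round(r,3).tolist(),end=", ")
    print()
E
python3 -c "
from gp import *
where(); print(wp(106)); print(row(-99,-113,50,102,0))"
```

```text
t 28.65 bay x -91.2 y -114.0 z 130.0 phi 99.9 tilt 0.0 | F d -0.09 n 0.21 z 0.08 | w 0.001 [-0.15  0.27  1.65  0.    1.22 -2.12]
(np.float64(-97.85379057866841), np.float64(-96.46329186874385), 50, 106)
([-0.0075, -0.0023, 0.08], [-0.0, -0.0, -0.036])
```

Request:
send_rows([
  [[0.0,-0.0075,0,0.01,0,0,-0.036],[0.0,-0.0075,0,0.03,0,0,-0.036],[0.0,-0.0075,0,0.05,0,0,-0.036],[0.0,-0.0075,0,0.07,0,0,-0.036],[0.0,-0.0075,0,0.08,0,0,-0.036],[0.0,-0.0075,0,0.08,0,0,-0.036],[0.0,-0.0075,0,0.08,0,0,-0.036],[0.0,-0.0075,0,0.08,0,0,-0.036]],
])

```text
t: 29.32
position: [0.6146, -0.0181, 0.0515]
eef_rot: [0.001, 0.536, 0.844, 0.0]
ft_force: [-0.1, 0.6, 0.7]
gripper_width: 0.0005
```

```bash
python3 -c "
from gp import *
where(); rows([110,106,102,98,94,90,86,82,78,74,70,66])"
```

```text
t 29.32 bay x -99.0 y -116.3 z 51.5 phi 102.0 tilt -0.1 | F d 0.63 n -0.02 z 0.66 | w 0.001 [-0.16  0.37  1.68  0.    1.09 -2.17]
[0.0, 0.007, -0.0123, 0.0015, 0.002, 0.001, -0.14], [0.0, 0.0052, -0.0192, 0.0015, 0.002, 0.001, -0.07], [0.0, 0.0039, -0.0261, 0.0015, 0.002, 0.001, -0.0], [0.0, 0.0031, -0.0331, 0.0015, 0.002, 0.001, 0.07], [0.0, 0.0027, -0.0402, 0.0014, 0.002, 0.001, 0.14], [0.0, 0.0029, -0.0472, 0.0014, 0.002, 0.001, 0.209], [0.0, 0.0035, -0.0543, 0.0014, 0.002, 0.001, 0.279], [0.0, 0.0046, -0.0612, 0.0014, 0.002, 0.001, 0.349], [0.0, 0.0062, -0.0681, 0.0014, 0.002, 0.001, 0.419], [0.0, 0.0083, -0.0749, 0.0014, 0.002, 0.001, 0.489], [0.0, 0.0109, -0.0814, 0.0014, 0.002, 0.0, 0.558], [0.0, 0.0139, -0.0878, 0.0013, 0.002, 0.0, 0.628],
```

Request:
send_rows([
  [[0.0,0.005,-0.012,0.0015,0,0,-0.06],[0.0,0.0052,-0.0192,0.0015,0,0,-0.06],[0.0,0.0039,-0.0261,0.0015,0,0,0],[0.0,0.0031,-0.0331,0.0015,0,0,0.07],[0.0,0.0027,-0.0402,0.0014,0,0,0.14],[0.0,0.0029,-0.0472,0.0014,0,0,0.209],[0.0,0.0035,-0.0543,0.0014,0,0,0.279],[0.0,0.0046,-0.0612,0.0014,0,0,0.349],[0.0,0.0062,-0.0681,0.0014,0,0,0.419]],
])

```text
t: 30.07
position: [0.5511, -0.0419, 0.0515]
eef_rot: [0.002, 0.702, 0.713, 0.002]
ft_force: [0.8, 0.4, 0.6]
gripper_width: 0.0002
```

```bash
python3 -c "
from gp import *
where(); c=cam('wrist');p,D=eyes.capture('wrist');cv2.imwrite('pics/w21.png',p[:,:,::-1])
rows([78,74,70,66,62,58,54,50,46,42,38,34])"
```

```text
t 30.07 bay x -107.6 y -49.0 z 51.5 phi 77.7 tilt -0.3 | F d 0.22 n -0.89 z 0.62 | w 0.000 [-0.22  0.24  1.85  0.    1.05 -1.81]
[0.0, 0.0004, 0.0006, 0.0011, 0.003, 0.0, -0.01], [0.0, -0.0005, -0.0064, 0.0011, 0.003, 0.0, 0.06], [0.0, -0.0009, -0.0135, 0.001, 0.003, 0.0, 0.13], [0.0, -0.0008, -0.0205, 0.001, 0.003, 0.0, 0.2], [0.0, -0.0002, -0.0276, 0.001, 0.003, -0.0, 0.27], [0.0, 0.0008, -0.0345, 0.001, 0.003, -0.0, 0.339], [0.0, 0.0024, -0.0414, 0.001, 0.003, -0.0, 0.409], [0.0, 0.0044, -0.0482, 0.0009, 0.003, -0.0, 0.479], [0.0, 0.0069, -0.0548, 0.0009, 0.003, -0.0, 0.549], [0.0, 0.0098, -0.0612, 0.0009, 0.003, -0.001, 0.619], [0.0, 0.0132, -0.0674, 0.0009, 0.003, -0.001, 0.689], [0.0, 0.017, -0.0734, 0.0009, 0.003, -0.001, 0.758],
```

View pics/w21.png

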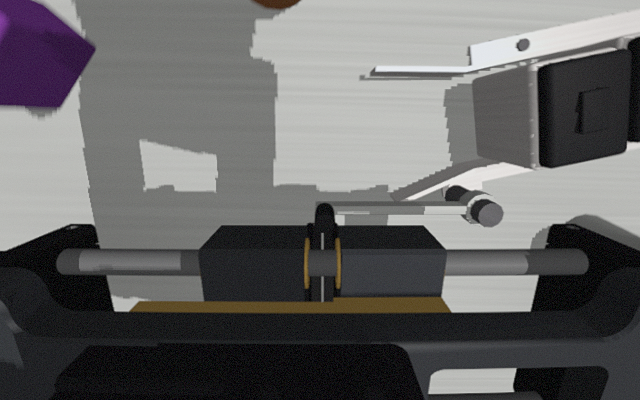

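Request:
send_rows([
  [[0.0,-0.0005,-0.0064,0.0011,0.003,0,0.06],[0.0,-0.0009,-0.0135,0.001,0.003,0,0.13],[0.0,-0.0008,-0.0205,0.001,0.003,0,0.2],[0.0,-0.0002,-0.0276,0.001,0.003,0,0.27],[0.0,0.0008,-0.0345,0.001,0.003,0,0.339],[0.0,0.0024,-0.0414,0.001,0.003,0,0.409],[0.0,0.0044,-0.0482,0.0009,0.003,0,0.479],[0.0,0.0069,-0.0548,0.0009,0.003,0,0.549],[0.0,0.0098,-0.0612,0.0009,0.003,0,0.619],[0.0,0.0132,-0.0674,0.0009,0.003,0,0.689]],
])

```text
t: 30.95
position: [0.483, -0.0299, 0.0512]
eef_rot: [0.001, 0.903, 0.431, 0.001]
ft_force: [-0.9, -0.8, 0.2]
gripper_width: 0.0003
```

```bash
python3 -c "
from gp import *
where(); c=cam('wrist');p,D=eyes.capture('wrist');cv2.imwrite('pics/w22.png',p[:,:,::-1])
rows([38,34,30,26,22,18,14,11,8,5,3])"
```

```text
t 30.95 bay x -80.4 y 14.5 z 51.2 phi 37.8 tilt -0.1 | F d -0.55 n 1.02 z 0.23 | w 0.000 [-0.23  0.08  2.03  0.    1.03 -1.12]
[0.0, -0.0, 0.0006, 0.0008, 0.0, -0.001, -0.008], [0.0, -0.0009, -0.0064, 0.0008, 0.0, -0.001, 0.062], [0.0, -0.0013, -0.0135, 0.0008, 0.0, -0.001, 0.132], [0.0, -0.0012, -0.0206, 0.0008, 0.0, -0.001, 0.202], [0.0, -0.0006, -0.0276, 0.0008, 0.0, -0.001, 0.272], [0.0, 0.0004, -0.0346, 0.0008, 0.0, -0.001, 0.341], [0.0, 0.002, -0.0415, 0.0008, 0.0, -0.001, 0.411], [0.0, 0.0035, -0.0466, 0.0008, 0.0, -0.001, 0.464], [0.0, 0.0052, -0.0516, 0.0008, 0.0, -0.001, 0.516], [0.0, 0.0072, -0.0565, 0.0008, 0.0, -0.001, 0.568], [0.0, 0.0087, -0.0597, 0.0008, 0.0, -0.001, 0.603],
```

View pics/w22.png

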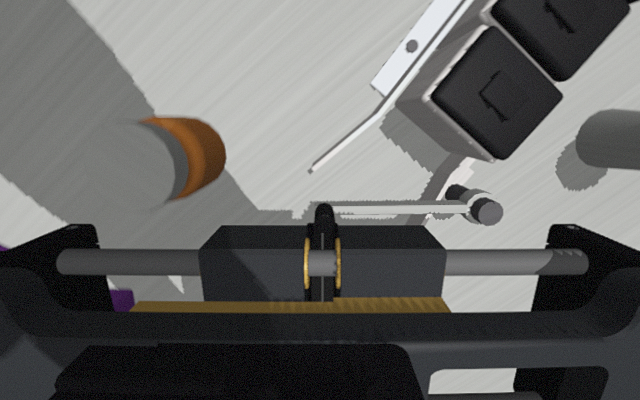

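Still pushing the knob squarely; the jar is clear below the gripper body. Continue to about 5°.

Request:
send_rows([
  [[0.0,-0.0009,-0.0064,0.0008,0,0,0.062],[0.0,-0.0013,-0.0135,0.0008,0,0,0.132],[0.0,-0.0012,-0.0206,0.0008,0,0,0.202],[0.0,-0.0006,-0.0276,0.0008,0,0,0.272],[0.0,0.0004,-0.0346,0.0008,0,0,0.341],[0.0,0.002,-0.0415,0.0008,0,0,0.411],[0.0,0.0035,-0.0466,0.0008,0,0,0.464],[0.0,0.0045,-0.05,0.0008,0,0,0.5],[0.0,0.0052,-0.0516,0.0008,0,0,0.516]],
])

```text
t: 31.75
position: [0.4457, 0.0075, 0.0509]
eef_rot: [0.0, 0.983, 0.184, 0.001]
ft_force: [-0.9, 0.1, 0.0]
gripper_width: 0.0004
```

```bash
python3 -c "
from gp import *
where(); rows([8,6,4,2,0])"
```

```text
t 31.75 bay x -35.4 y 42.3 z 50.9 phi 8.0 tilt -0.0 | F d 0.33 n 0.81 z 0.01 | w 0.000 [-0.16 -0.01  2.12  0.    1.02 -0.53]
[0.0, -0.0006, -0.0002, 0.0009, 0.001, -0.002, 0.0], [0.0, -0.001, -0.0037, 0.0009, 0.001, -0.002, 0.035], [0.0, -0.0014, -0.0072, 0.0009, 0.001, -0.002, 0.07], [0.0, -0.0016, -0.0107, 0.0008, 0.001, -0.002, 0.105], [0.0, -0.0017, -0.0143, 0.0008, 0.001, -0.002, 0.14],
```

Slow now, feeling for the hard stop.

Request:
send_rows([
  [[0.0,-0.0008,-0.002,0.0009,0,0,0.02],[0.0,-0.001,-0.0037,0.0009,0,0,0.035],[0.0,-0.0012,-0.0055,0.0009,0,0,0.052],[0.0,-0.0014,-0.0072,0.0009,0,0,0.07],[0.0,-0.0015,-0.009,0.0009,0,0,0.087],[0.0,-0.0016,-0.0107,0.0008,0,0,0.105],[0.0,-0.0017,-0.012,0.0008,0,0,0.12],[0.0,-0.0017,-0.013,0.0008,0,0,0.13],[0.0,-0.0017,-0.0135,0.0008,0,0,0.14]],
])

```text
t: 32.5
position: [0.4391, 0.0196, 0.05]
eef_rot: [0.0, 0.993, 0.115, 0.001]
ft_force: [0.8, 0.0, 1.3]
gripper_width: 0.0002
```

```bash
python3 -c "
from gp import *
where()
c=cam('wrist');p,D=eyes.capture('wrist');cv2.imwrite('pics/w23.png',p[:,:,::-1])"
```

```text
t 32.50 bay x -22.1 y 45.9 z 50.0 phi -0.0 tilt -0.0 | F d -0.13 n -0.76 z 1.33 | w 0.000 [-0.14 -0.02  2.14  0.    1.02 -0.37]
```

View pics/w23.png

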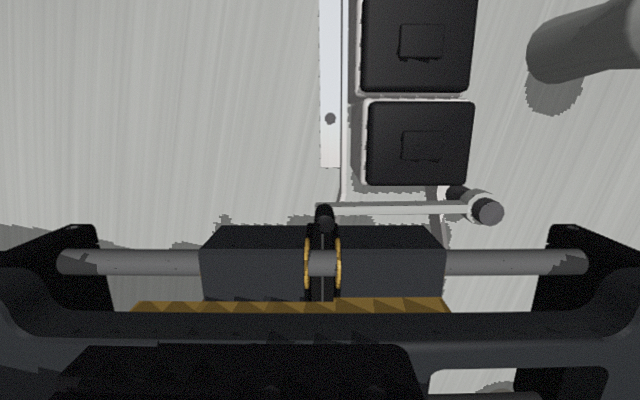

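Gate bar lies nearly straight across the mouth (knob at (324,213), post at (488,212)). Press gently until resistance.

Request:
send_rows([
  [[0.0,0,-0.0005,0,0,0,0],[0.0,0,-0.001,0,0,0,0],[0.0,0,-0.0015,0,0,0,0],[0.0,0,-0.0015,0,0,0,0]],
])

```text
t: 32.88
position: [0.4389, 0.0203, 0.0501]
eef_rot: [0.001, 0.993, 0.115, 0.001]
ft_force: [1.1, -5.1, -0.3]
gripper_width: 0.0005
```

Request:
send_rows([
  [[0.0,0,-0.0005,0,0,0,0],[0.0,0,-0.001,0,0,0,0],[0.0,0,-0.0015,0,0,0,0],[0.0,0,-0.0015,0,0,0,0]],
])

```text
t: 33.22
position: [0.4389, 0.0204, 0.0501]
eef_rot: [0.002, 0.993, 0.115, 0.001]
ft_force: [0.6, -8.8, -1.3]
gripper_width: 0.0004
```

Hard stop reached (about 9 N, no movement). Back off, rise and clear the view.

Request:
send_rows([
  [[0.0,0,0.003,0,0,0,0],[0.0,0,0.01,0,0,0,0],[0.0,0,0.025,0,0,0,0],[0.0,0,0.035,-0.02,0,0,0],[0.0,0,0.05,-0.06,0,0,0],[0.0,0,0.07,-0.1,0,0,0],[0.0,0,0.1,-0.13,0,0,0],[0.0,0,0.13,-0.14,0,0,0],[0.0,0,0.16,-0.14,0,0,0],[0.0,0,0.19,-0.14,0,0,0],[0.0,0,0.22,-0.14,0,0,0],[0.0,0,0.22,-0.14,0,0,0]],
])

```text
t: 34.22
position: [0.4894, -0.1978, 0.1914]
eef_rot: [0.003, 0.994, 0.113, 0.002]
ft_force: [-0.7, 0.2, 0.0]
gripper_width: 0.0005
```

```bash
python3 look.py t24; python3 - <<'E'
from fit import *
from mv import *
c=cam('top');p,D=eyes.capture('top');X=cloud(c,D);z=X[...,2]
B=(X[...,:2]-O)@np.c_[d,n]*1000
f=np.load("top0.npz");X0=cloud(c,f["d"])
for i in range(4):
    m=(z>.06)&(z<.08)&(abs(B[...,0]-(36.7+46*i))<15)&(abs(B[...,1])<40); print("tin",4-i,m.sum(),np.percentile(B[m][:,1],[1,99]).mean().round(1))
m=(z>.06)&(z<.08)&(abs(B[...,1])<20)&(B[...,0]>0)&(B[...,0]<230); print("x range",np.percentile(B[m][:,0],[0.2,99.8]))
for nm,q in(("jar",(-102,115)),("shaker",(92,-117)),("ram",(-217,-132))):
    o=[]
    for Y in(X0,X):
        b=(Y[...,:2]-O)@np.c_[d,n]*1000; m=(Y[...,2]>.03)&(np.hypot(b[...,0]-q[0],b[...,1]-q[1])<55); o.append(b[m].mean(0).round(1))
    print(nm,o)
m=(z>.03)&(z<.046)&(B[...,0]>-25)&(B[...,0]<3)&(abs(B[...,1])<40); l=cv2.fitLine(B[m].astype(np.float32),cv2.DIST_HUBER,0,.01,.01).ravel(); l=l*np.sign(l[1]); print("gate",m.sum(),np.arctan2(-l[0],l[1]))
E
```

```text
t 34.22 bay x -245.2 y 46.7 z 191.4 phi -0.2 tilt -0.4 | F d 0.36 n 0.61 z 0.03 | w 0.000 [-0.53  0.01  1.82 -0.    1.31 -0.76]
x 97.9 y 0.6 [ 60.3 167.9] yaw 0.3 0.0706
tin 4 432 -1.0
tin 3 432 2.2
tin 2 419 1.2
tin 1 431 -0.8
x range [ 14.85933258 207.23100471]
jar [array([-101. ,  116.6]), array([-105.,  130.])]
shaker [array([  94. , -112.1]), array([  93.9, -112.1])]
ram [array([-217. , -129.8]), array([-216.8, -129.4])]
gate 130 0.0033803743
```

View pics/t24.png

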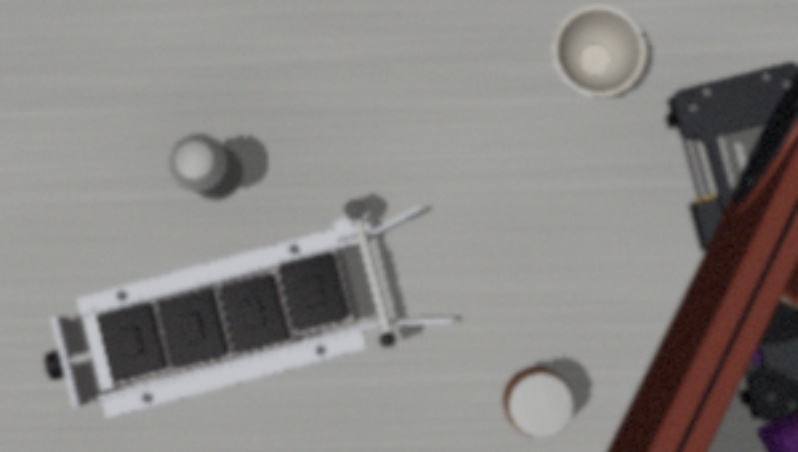

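```bash
python3 -c "
from workcell import order
print(order.finish_job())"
```

```text
the job is handed in; nothing more can be done
None
```

I slid the four tins into the bay as one row, pressed them against the stop, shut the gate behind them and handed the job in at about 34 s. The hand-in reports no verdict.

**Push:** I pushed tin_4's back face with two fingers, tips about 30 mm up. The push took 5–7 N for most of the way.

**Centring:** Partway through, a side force built up and the fingers' force reached about 10 N. I backed off, gripped tin_4 by its sides at 3 N to bring it back in line, and pushed on.

**Press:** The row stopped dead with tin_4's centre at x = 36.7 mm, which puts the stop's face at about 198 mm. I held 13–15 N at the fingers for over 0.2 s, twice. About 5 N of that was sliding friction, so roughly 10 N reached the stop. The highest push I read was about 16 N.

**Gate:** I pushed the pin round its arc until it met its hard stop at about 9 N.

**Last checks from the top camera:**
- **Tins:** tin_4's centre is at x ≈ 36.7 mm. I did not measure tin_1 directly, but with the row tight it is at about 175 mm. The row looks tight, and the tins are 1 to 2 mm off the bay's axis.
- **Gate:** it measured about 0.003 rad.
- **Bystanders:** the shaker and the bowl moved less than 0.5 mm.
- **Jar:** its depth measurement disagreed by about 14 mm. I put that down to the arm overlapping the measured area, because in the picture the jar is where it started. I did not measure it again.
- **Arm:** it was clear of everything at hand-in.

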